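Couple the drive key into a tub mixer

TASK

Get the tub mixer ready to turn: lay the flat metal bridge bar across the mixer's two saddles, down in both of them, and let go of it. Then take the T-handled drive key out of its stand, put it down through the hole in the bar, turn it until its cross-shaped splines mesh with the slots of the paddle hub, and press it fully home until its collar is down on the bar. The hub is sprung and lifts the key if you let go, so finish still holding the key and pressing it home; leave the glass jar and the shaker where they stand.

Things in the scene. Friction and masses are not known exactly. Their poses are not given: they have to be found in the camera images.
- mixer: Fixed tub mixer: dark base plate 200 x 310 x 12 mm, round steel tub (rim radius 92, rim 60 high), two grey saddles for the bar at its +y and -y sides. Origin: centre of the underside, on the table; z up. Saddle floors 80 mm above the table, |y| 105 to 142; pockets 56 wide (x), 285 from end stop to end stop (y), 12 deep, above that flared lips up to 100 mm above the table.
- seat (a point): Point of the mixer midway between the saddles at the height of the saddle floors (80 mm above the table), straight above the hub; the bar's origin belongs here. Axes as the mixer's.
- bar: Loose flat metal bar 52 (x) x 280 (y, long) x 12 mm thick, about 0.4 kg, lying flat on the table at the start, with a plain 36 mm round hole through its middle. Origin: centre of the underside, on the hole's axis; z up. Fits the saddles either way round, with 2 to 2.5 mm play to each side.
- stand: Fixed white plastic tube, 75 mm high, outer radius 36, bore radius 17 mm, in which the key is parked upright. Origin: centre of the underside, on the table.
- key: Loose drive key, 0.2 kg, upright, its collar resting on the stand's top. Origin: lower tip, on the axis; z up. From the tip: tapered pilot pin 0-10 mm (radius 1.5 to 3.5), cross splines 10-32 (two ribs 26 long, 6 thick, along the key's x and y), shaft radius 12.5 to 62, collar radius 25 at 62-70, neck radius 10 to 84, wooden T handle 84-120, 90 long (x), 16 thick (y).
- spline_end (a point): Point on the key's axis at the lower end of its ribs, 10 mm above the tip. Axes as the key's.
- collar (a point): Point on the key's axis in the underside of its collar, 62 mm above the tip. Axes as the key's.
- hub_mouth (a point): Centre of the top face of the steel hub in the middle of the tub, 60 mm above the table when up. z up, x along the two paddle blades. Hub 34 x 34 mm; two crossed slots along x and y, 9 wide, 14 deep, open at the outer ends; under their crossing a 10 mm square pilot hole, 10 deeper. The key meshes in four positions a quarter turn apart, with about 0.1 rad play each way.
- turntable (a joint): Turn of the paddle and hub about the vertical axis relative to the mixer, rad, positive anticlockwise seen from above; 0: blades along the mixer's x. Stiff (about 0.25 N m of friction), so it stays while the key turns lightly on top of it.
- hub (a joint): How far the hub is pushed down against its spring, m: 0 up, stop at 0.009. It takes about 5 N to start it and 0.7 N more per mm. With the key meshed to the slot floor and its collar down on the bar it reads 0.006 (about 9.5 N, 7.5 N of it by hand).
- jar: Bystander, leave alone: glass jar with a steel cap, radius 32, 100 mm high. Origin: centre of its underside.
- shaker: Bystander, leave alone: clear shaker with a steel cap, radius 22, 90 mm high. Origin: centre of its underside.

How it is judged:
On the way, in this order (a step that is already met when the one before it is completed fails the run):
1. the bar lies down in both saddles and is let go (horizontal distance between bar and seat below 0.008 m and z of bar in the frame of seat between -0.003 and 0.003 m and angle between the y axis of bar and the y axis of mixer, either way round below 0.06 rad and angle between bar's own z axis and vertical below 0.03 rad and contact force between the fingers and bar below 0.1 N), for 0.2 s.
2. the key's splines are meshed in the hub (horizontal distance between spline_end and hub_mouth below 0.004 m and z of spline_end in the frame of hub_mouth below -0.0115 m and angle between key's own z axis and vertical below 0.08 rad), for 0.1 s.
At the end, for the whole second after the job is handed in: Bar in both saddles (middle within 8 mm, height 3 mm, 0.06 rad; level 0.03 rad); key upright within 0.08 rad, within 4 mm of the hub axis, ribs over 11.5 mm deep in the slots, collar within 2.5 mm of the bar, hub down over 3.5 mm with over 3 N; key still in the fingers (over 1 N) (all of step 2 and horizontal distance between bar and seat below 0.008 m and z of bar in the frame of seat between -0.003 and 0.003 m and angle between the y axis of bar and the y axis of mixer, either way round below 0.06 rad and angle between bar's own z axis and vertical below 0.03 rad and z of collar in the frame of bar below 0.0145 m and value of joint hub above 0.0035 m and contact force between the fingers and key above 1 N and contact force between key and hub above 3 N); the arm keeps its last pose, push and grip.
It fails at once if the jar or the shaker is shifted by more than 30 mm (distance of any of jar, shaker from where it was at the start of the episode above 0.03 m).
It also fails if it takes over 58 s, if anything falls off the work surface, if the arm or the gripper's body presses on something with over 40 N, if the wrist force passes 120 N, or if a joint passes its speed limit or range.

ROBOT

A 7-joint arm with a two-finger parallel gripper is mounted at the origin on the work surface. World frame = base frame: x ahead of the robot, y to its left, z up, the work surface at z = 0. Lengths are in m, angles in rad, forces in N, time in s.
With the tool pointing down it reaches from about 0.4 to 0.875 m from the base axis. Payload 6.5 kg.
Tool frame: the origin (TCP) lies at the very end of the fingers, on their centre line; the grasp point (between the pads) lies 19 mm behind it; z points along the fingers, y is the direction in which the jaws open and shut (so a half turn about z gives the same grasp; the last joint's range is limited). The gripper opens to 85 mm and grips with 20 to 120 N. Pads are 22 mm wide; open, the fingers measure 114 mm over their backs; the gripper's body (76 mm by 85 mm) begins 54 mm behind the grasp point. The pads swing forward as they close: fully open they stand 13 mm farther back than shut.
Start: joints at [1.057, 0.536, -0.004, 1.538, 0.003, 1.067, -0.071], TCP at [0.281, -0.586, 0.231] pointing down, gripper open.
Joint ranges: [-2.7, 2.7], [-0.37, 2.16], [-1.27, 1.26], [0.24, 2.4], [-1.31, 4.45], [0.19, 1.91], [-2.76, 2.76]. Speed limits (rad/s): [2.39, 2.39, 3.14, 3.14, 3.14, 3.14, 3.14].

INTERFACE

Orientations are given as a unit quaternion [x, y, z, w].
In Python, from bench import ctrl gives the robot as it stands.
- The arm moves only by the tool jog_arm, never from a script. Its argument "plan" is a list of rows, each a list of 7 numbers: the finger opening in m, from 0 to 0.0854, then the shift along the tool's x, y, z in m, then the turn, a rotation vector about the tool's x, y, z in degrees. In form: [[fingers, x, y, z, ax, ay, az], ...]. A call has 1 to 5 rows; each row is the pose to reach, as a shift and turn from the pose commanded when the call began, along the tool's axes at that moment; what a row does not reach only later rows make up. A row lasts 1/12 s, in which the tool goes at most 41.7 mm and 7.16 degrees, less where a joint would pass 70% of its speed; a pose out of reach is approached as far as the arm can. A call with a gripper value outside its range is refused whole. The fingers move at their own pace and stop on an object; the grip force is fixed at half the most. Time passes only in rows, so rows that repeat a pose let the fingers close. It gives the time, the measured TCP pose, the force and the opening at its end, in the units of the state.
- ctrl.observe(): the state, without advancing time (a new reading comes with each control period).
- ctrl.camera(name): name is "scene" or "side" or "wrist"; returns a dict with "frame" (400x640x3 uint8, blue, green, red), "z_map" (400x640 float32, m along the optical axis (not along the pixel's ray), 0 where there is no reading), "K" (3x3 intrinsics, pixels), "eye" and "attitude" of the camera in the world. Camera axes: x right, y down, z forward; pixel columns grow to the right and rows downward; lengths in m; the calibration is good to about 2 mm. A picture is of the moment at which its call begins.
- ctrl.close_job(): hands the job in, once; it reports no verdict.
The state is a dict: "t": time; "q": joint angles; "qd": joint speeds; "joint_torque": joint torques, N m; "tcp_pos": TCP position; "tcp_rot": TCP orientation; "ft_force": force on the tool from outside, world axes, zero at the start; "torque": the same for the moment, N m; "opening": opening from 0.0 (shut) to 1.0 (fully open).
Only numpy, scipy, OpenCV 4.12 (cv2) and the standard library are available. Lean on these libraries where they do the work, as an engineer would, in place of code of your own. Each camera call takes 0.05 s, during which the arm holds its last target.

## Working session

There is one attempt and no reset: what is moved stays moved. The work goes in short steps, Python scripts to look and compute and a tool call to move; the robot and the scene stay as the last step left them, time stands still between calls to the robot, and variables do not carry over. Pictures are saved under pics/ and viewed, and the job is handed in when it is done.

Besides the shell and the picture viewer there is one more tool, called after ">>>" by a JSON object that holds its "method" and its "body". jog_arm: Moves the arm, as the interface text tells. Its arguments: {"type":"object","properties":{"plan":{"type":"array"}},"required":["plan"]}

```bash
ls; mkdir -p pics; cat > h.py <<'E'
import numpy as np, cv2
from bench import ctrl
from scipy.spatial.transform import Rotation as R
def cam(n,f=None):
    c=ctrl.camera(n)
    if f: cv2.imwrite('pics/'+f,c['frame'])
    return c
def rot(c):
    a=np.array(c['attitude'])
    return a if a.shape==(3,3) else R.from_quat(a).as_matrix()
def ray(c,u,v,z):
    d=rot(c)@np.linalg.inv(c['K'])@np.array([u,v,1.])
    e=np.array(c['eye']); return e+d*(z-e[2])/d[2]
def pts(c):
    h,w=c['z_map'].shape; u,v=np.meshgrid(np.arange(w),np.arange(h))
    d=np.stack([u,v,np.ones_like(u)],-1)@np.linalg.inv(c['K']).T*c['z_map'][...,None]
    return d@rot(c).T+np.array(c['eye'])
def st():
    s=ctrl.observe(); r=R.from_quat(s['tcp_rot'])
    print('t',round(s['t'],2),'p',np.round(s['tcp_pos'],4),'x',np.round(r.as_matrix()[:,0],3),'y',np.round(r.as_matrix()[:,1],3),'z',np.round(r.as_matrix()[:,2],3),'f',np.round(s['ft_force'],2),'o',round(s['opening'],3)); return s
E
python3 - <<'E'
from h import *
s=st(); print(s)
for n in ['scene','side','wrist']:
    c=cam(n,n+'0.png'); print(n,c['K'],c['eye'],c['attitude'])
    np.savez('/tmp/'+n+'0.npz',**c)
E
```

```text
pics
t 0.0 p [ 0.2811 -0.5853  0.2304] x [ 0.901  0.433 -0.   ] y [ 0.433 -0.901 -0.002] z [-0.001  0.002 -1.   ] f [-0.51 -0.51  0.43] o 1.0
{'t': 0.0, 'q': array([ 1.05680894,  0.53719731, -0.00444138,  1.53888304,  0.00259039,
        1.06731013, -0.07116636]), 'qd': array([ 0.00044283, -0.00098426,  0.00037571, -0.00068079,  0.00121091,
       -0.00146251,  0.00173311]), 'joint_torque': array([ 7.86935689e-04, -5.83396912e+01,  1.04860470e+00, -2.59098530e+01,
        1.23123723e-02,  9.59426776e-03,  6.24960180e-06]), 'tcp_pos': array([ 0.28113865, -0.58533865,  0.23038902]), 'tcp_rot': array([ 9.75028470e-01,  2.22078092e-01, -2.57694600e-04, -8.58183796e-04]), 'ft_force': array([-0.51087134, -0.50972325,  0.42971957]), 'torque': array([-0.00774331,  0.03038446, -0.01794033]), 'opening': 1.0003158862286106}
scene [[398.06522955   0.         322.72843533]
 [  0.         398.06522955 204.98081671]
 [  0.           0.           1.        ]] [ 0.98785129 -0.16829075  0.87976541] [ 0.80880788  0.53588695 -0.13723395 -0.19955409]
side [[451.10690823   0.         325.83820697]
 [  0.         451.10690823 203.84853199]
 [  0.           0.           1.        ]] [-0.01024583  0.73045385  0.80383727] [-0.30389462  0.84206689 -0.42159961  0.14430934]
wrist [[332.48233523   0.         321.74981283]
 [  0.         332.48233523 197.22299967]
 [  0.           0.           1.        ]] [ 0.3474601  -0.55363302  0.3740277 ] [ 0.83756771 -0.52693035 -0.07766171  0.12162812]
```

View pics/scene0.png

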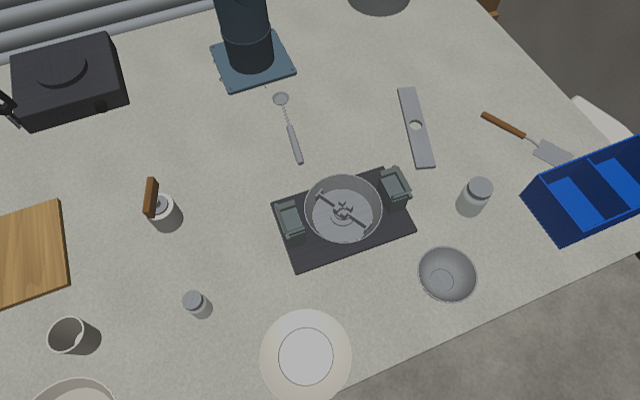

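View pics/side0.png

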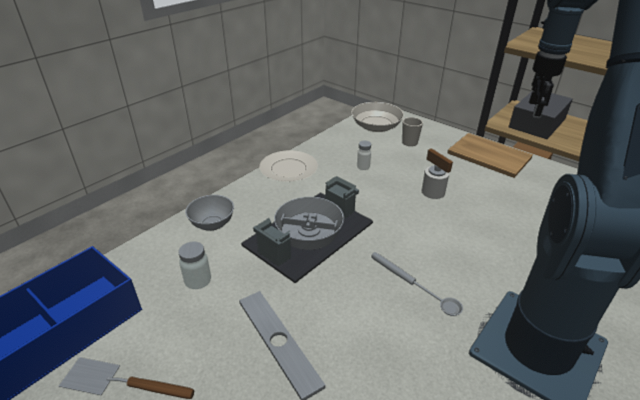

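View pics/wrist0.png

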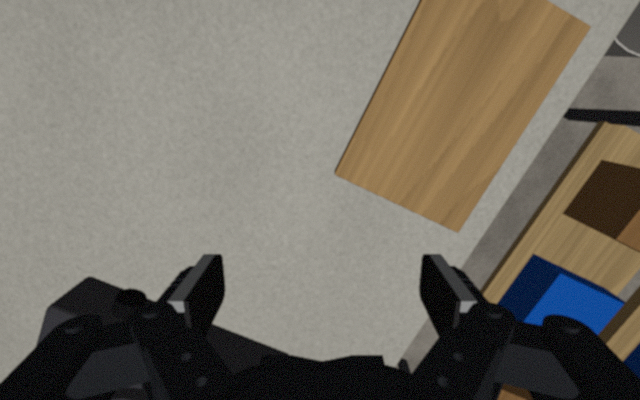

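The scene view shows the bar at about (416,127), the mixer tub at (343,210), the key in its stand at (155,205), the jar at (475,195) and the shaker at (197,303). The side view shows the same objects. I'll measure them now.

```bash
python3 - <<'E'
from h import *
for n in ['scene','side']:
    c=dict(np.load('/tmp/%s0.npz'%n)); P=pts(c); 
    x,y,z=P[...,0],P[...,1],P[...,2]
    print(n,'depth ok',(c['z_map']>0).mean(), 'table z',np.median(z[(abs(z)<.02)&(x>.3)&(x<.9)]))
    if n=='scene': roi={'bar':(395,440,80,172),'mixer':(265,425,160,275),'key':(140,185,170,235),'jar':(450,500,170,220),'shaker':(180,215,285,322)}
    else: roi={'bar':(235,328,285,400),'mixer':(240,375,170,282),'key':(418,456,145,200),'jar':(175,215,238,290),'shaker':(352,376,138,172)}
    for k,(a,b,d,e) in roi.items():
        p=P[d:e,a:b].reshape(-1,3); p=p[p[:,2]>0.006]
        if k=='bar':
            p=p[(p[:,2]<.02)]; r=cv2.minAreaRect((p[:,:2]*1000).astype(np.float32)); print(k,r,np.median(p[:,2]))
        elif k=='mixer':
            q=p[(p[:,2]>.006)&(p[:,2]<.018)]; print('base',cv2.minAreaRect((q[:,:2]*1000).astype(np.float32)),np.median(q[:,2]))
            q=p[p[:,2]>.09];print('lips',cv2.minAreaRect((q[:,:2]*1000).astype(np.float32)),np.median(q[:,2]),q[:,2].max())
        elif k=='key':
            for lo,hi in((.066,.081),(.08,.092),(.127,.136)):
                q=p[(p[:,2]>lo)&(p[:,2]<hi)]
                if len(q)>4: print('key',lo,len(q),cv2.minAreaRect((q[:,:2]*1000).astype(np.float32)),np.median(q[:,2]))
            print(p[:,2].max())
        else:
            q=p[p[:,2]>p[:,2].max()-.006];print(k,q.mean(0),len(q))
E
```

```text
scene depth ok 0.99605859375 table z 0.0014080432109023766
bar ((428.4927062988281, 341.00714111328125), (116.31661987304688, 287.066650390625), 60.538761138916016) 0.01305197638472122
base ((601.8358154296875, 51.96379089355469), (407.08111572265625, 313.3441162109375), 66.5228271484375) 0.01358263220834477
lips ((776.62451171875, 14.02020263671875), (308.2257080078125, 465.2021789550781), 82.72933197021484) 0.0983040651459296 0.8797654110801286
key 0.066 293 ((447.3457336425781, -356.08746337890625), (63.94257736206055, 70.49635314941406), 24.437549591064453) 0.07507313294406504
key 0.08 162 ((447.8118591308594, -346.38763427734375), (24.547077178955078, 46.6995735168457), 70.4616928100586) 0.08371933893029931
key 0.127 287 ((443.2825622558594, -357.5380554199219), (15.75363540649414, 88.61134338378906), 71.64203643798828) 0.13333310732158066
0.8797654110801286
jar [ 0.98785129 -0.16829075  0.87976541] 11
shaker [ 0.98785129 -0.16829075  0.87976541] 3
side depth ok 0.9958203125 table z 0.0017282055160802168
bar ((409.937744140625, 284.82244873046875), (164.4908905029297, 282.32275390625), 72.22209167480469) 0.012983728775741277
base ((647.598876953125, -11.703704833984375), (356.82373046875, 491.05609130859375), 39.72219467163086) 0.013101681139115917
lips ((388.87908935546875, 357.88677978515625), (248.82933044433594, 1063.2554931640625), 33.799415588378906) 0.09704597327909381 0.8038372724891613
key 0.066 172 ((441.2550048828125, -346.57745361328125), (71.55228424072266, 55.38108825683594), 3.7012364864349365) 0.0752362238752457
key 0.08 100 ((446.0295104980469, -349.3390808105469), (37.0516357421875, 49.38610076904297), 73.76017761230469) 0.08394997605580379
key 0.127 122 ((441.9983215332031, -355.60626220703125), (19.23060417175293, 89.46107482910156), 72.77932739257812) 0.13269868238371574
0.8038372724891613
jar [-0.01024583  0.73045385  0.80383727] 8
shaker [-0.01024583  0.73045385  0.80383727] 5
```

```bash
python3 - <<'E'
import cv2
a=cv2.imread('pics/scene0.png');b=cv2.imread('pics/side0.png')
cv2.imwrite('pics/z1.png',cv2.resize(a[155:280,260:425],None,fx=4.8,fy=4.8,interpolation=cv2.INTER_CUBIC))
cv2.imwrite('pics/z2.png',cv2.resize(a[165:240,130:190],None,fx=8,fy=8,interpolation=cv2.INTER_CUBIC))
E
```

```text
(no output)
```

View pics/z1.png

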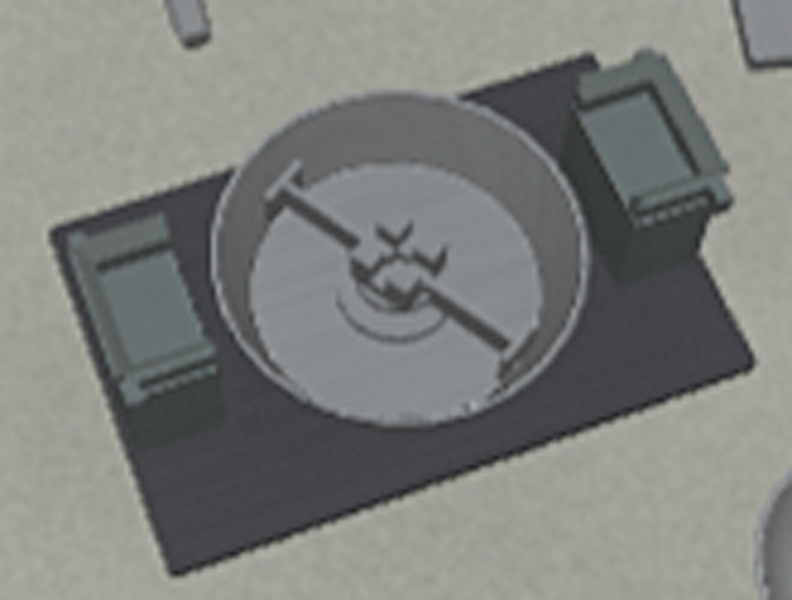

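View pics/z2.png

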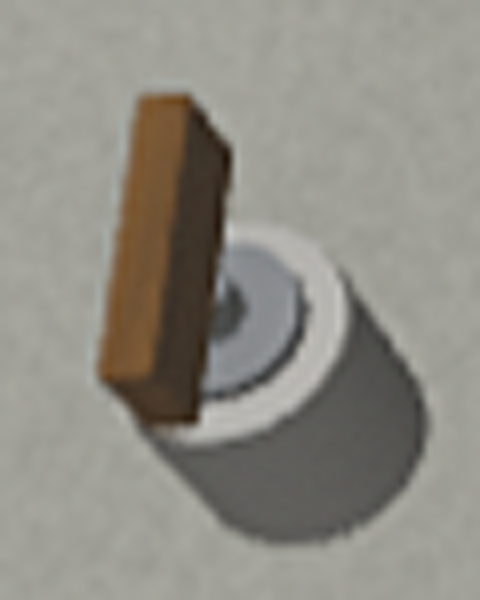

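```bash
python3 - <<'E'
from h import *
def rect(p,tag):
    # reject stray
    m=np.median(p,0); r=cv2.minAreaRect((p*1000).astype(np.float32)); print(tag,len(p),np.round(r[0],1),np.round(r[1],1),round(r[2],2)); return r
for n in ['scene','side']:
    c=dict(np.load('/tmp/%s0.npz'%n)); P=pts(c); ok=c['z_map']>0
    x,y,z=P[...,0],P[...,1],P[...,2]
    def comp(lo,hi,seed,tag,reg=.2):
        m=(ok&(z>lo)&(z<hi)&(np.hypot(x-seed[0],y-seed[1])<reg)).astype(np.uint8)
        k,l,s,cc=cv2.connectedComponentsWithStats(m)
        i=1+np.argmax(s[1:,4]); return rect(P[l==i][:,:2],tag)
    print(n)
    comp(.007,.025,(.43,.34),'bar')
    comp(.007,.017,(.6,.03),'base',.22)
    m=(ok&(z>.09)&(z<.11)&(np.hypot(x-.6,y-.02)<.25)).astype(np.uint8)
    k,l,s,cc=cv2.connectedComponentsWithStats(m)
    for i in range(1,k):
        if s[i,4]>20: rect(P[l==i][:,:2],'lip')
    rect(P[m>0][:,:2],'lips all')
    m=(ok&(z>.054)&(z<.068)&(np.hypot(x-.6,y-.02)<.15)).astype(np.uint8)
    p=P[m>0][:,:2]; rr=cv2.minEnclosingCircle((p*1000).astype(np.float32)); print('rim',rr)
    comp(.128,.14,(.445,-.355),'handle',.1)
    for s_,nm in (((.6,.2),'any'),):
        m=(ok&(z>.08)&(z<.112)&(x>.3)&(x<1)&(abs(y)<.5)).astype(np.uint8)
        k,l,s,cc=cv2.connectedComponentsWithStats(m)
        for i in range(1,k):
            if s[i,4]>15: print('obj',cc[i],s[i,4],P[l==i].mean(0).round(3))
E
```

```text
scene
bar 1506 [425.5 337.7] [ 54.1 284.2] 72.32
base 3370 [603.9  35.9] [309.8 201.8] 87.51
lip 336 [609.9 164.5] [48.3 93.1] 88.16
lip 326 [599.3 -92.8] [46.9 92.7] 87.48
lips all 662 [604.6  36.2] [305.1  93.1] 87.71
rim ((632.4051513671875, 23.723834991455078), 138.98709106445312)
handle 290 [ 443.3 -357.5] [15.8 88.6] 71.64
obj [395.39233038 182.52064897] 678 [0.609 0.166 0.09 ]
obj [559.2122571  204.52167414] 669 [0.804 0.473 0.093]
obj [479.14202335 187.54085603] 514 [0.7   0.331 0.099]
obj [158.70260223 203.20817844] 269 [ 0.45  -0.35   0.092]
obj [288.36641221 218.25648855] 655 [ 0.598 -0.094  0.09 ]
obj [191.65875371 299.16320475] 337 [ 0.692 -0.335  0.09 ]
side
bar 2835 [426.8 337.5] [ 53.8 282.3] 72.22
base 2110 [603.6  36.2] [313.3 202. ] 87.51
lip 217 [598.3 -92.1] [49.1 93. ] 87.71
lip 237 [608.7 165.3] [48.2 91.9] 86.68
lips all 454 [603.4  36.6] [306.8  93. ] 87.73
rim ((569.6233520507812, 26.533157348632812), 140.6533660888672)
handle 122 [ 442.  -355.6] [19.2 89.5] 72.78
obj [364.44210526 144.21052632] 95 [ 0.688 -0.332  0.089]
obj [436.7745098  167.64705882] 204 [ 0.441 -0.349  0.094]
obj [341.02934537 186.78329571] 443 [ 0.599 -0.094  0.09 ]
obj [270.30784708 232.59959759] 497 [0.611 0.169 0.09 ]
obj [190.97297297 252.05821206] 481 [0.693 0.339 0.098]
obj [108.8954918 266.9897541] 488 [0.796 0.481 0.094]
```

The mixer centre is about (0.604, 0.036) with yaw −2.4°. The bar is at (0.426, 0.338) with its long axis at −17.7°, and the key handle is at (0.443, −0.357) with its long axis at 162°. Next I'll write a helper that works out moves in tool axes, then head for the bar by way of the mixer.

```bash
cat >> h.py <<'E'
def go(x,y,z,yaw,prn=True):
    """print shift/turn in tool axes needed to have TCP at xyz, tool down, jaw(y) axis at world yaw deg"""
    s=st(); r=R.from_quat(s['tcp_rot']); a=np.radians(yaw)
    Y=np.array([np.cos(a),np.sin(a),0]); Z=np.array([0,0,-1.]); X=np.cross(Y,Z)
    t=R.from_matrix(np.stack([X,Y,Z],1))
    d=r.inv().apply(np.array([x,y,z])-s['tcp_pos']); w=(r.inv()*t).as_rotvec(degrees=True)
    print('shift mm',np.round(d*1000,1),'turn',np.round(w,1))
E
python3 - <<'E'
from h import *
go(.52,-.25,.30,0);go(.55,.0,.30,0)
E
```

```text
t 0.15 p [ 0.2812 -0.5855  0.2306] x [ 0.901  0.433 -0.   ] y [ 0.433 -0.901 -0.001] z [-0.001  0.001 -1.   ] f [-0.63 -0.7  -0.85] o 0.999
shift mm [ 360.5 -199.1  -69.2] turn [ -0.1  -0.  -64.3]
t 0.15 p [ 0.2812 -0.5855  0.2306] x [ 0.901  0.433 -0.   ] y [ 0.433 -0.901 -0.001] z [-0.001  0.001 -1.   ] f [-0.63 -0.7  -0.85] o 0.999
shift mm [ 495.8 -411.5  -68.9] turn [ -0.1  -0.  -64.3]
```

>>> {"method": "jog_arm", "body": {"plan": [[0.0854, 0.36, -0.2, -0.07, 0, 0, -64], [0.0854, 0.36, -0.2, -0.07, 0, 0, -64], [0.0854, 0.36, -0.2, -0.07, 0, 0, -64], [0.0854, 0.36, -0.2, -0.07, 0, 0, -64], [0.0854, 0.36, -0.2, -0.07, 0, 0, -64]]}}

```text
t: 0.57
tcp_pos: [0.4007, -0.4165, 0.2664]
tcp_rot: [0.858, 0.514, -0.0, -0.0]
ft_force: [0.4, -1.3, 0.5]
opening: 1.004
```

```bash
python3 - <<'E'
from h import *
go(.56,-.1,.30,0)
E
```

```text
t 0.57 p [ 0.4007 -0.4165  0.2664] x [ 0.472  0.881 -0.   ] y [ 0.881 -0.472 -0.   ] z [-0.  0. -1.] f [ 0.41 -1.34  0.51] o 1.004
shift mm [354.2  -9.1 -33.6] turn [ -0.    0.  -28.2]
```

>>> {"method": "jog_arm", "body": {"plan": [[0.0854, 0.35, -0.01, -0.035, 0, 0, -28], [0.0854, 0.35, -0.01, -0.035, 0, 0, -28], [0.0854, 0.35, -0.01, -0.035, 0, 0, -28], [0.0854, 0.35, -0.01, -0.035, 0, 0, -28], [0.0854, 0.35, -0.01, -0.035, 0, 0, -28]]}}

```text
t: 0.98
tcp_pos: [0.4942, -0.2316, 0.2871]
tcp_rot: [0.708, 0.706, -0.0, -0.0]
ft_force: [1.0, -1.2, -0.1]
opening: 1.001
```

>>> {"method": "jog_arm", "body": {"plan": [[0.0854, 0.11, 0.0, -0.003, 0, 0, 0], [0.0854, 0.11, 0.0, -0.003, 0, 0, 0], [0.0854, 0.11, 0.0, -0.003, 0, 0, 0], [0.0854, 0.11, 0.0, -0.003, 0, 0, 0]]}}

```text
t: 1.32
tcp_pos: [0.4952, -0.116, 0.2903]
tcp_rot: [0.707, 0.707, 0.001, -0.001]
ft_force: [-0.0, 0.8, -0.2]
opening: 1.004
```

```bash
python3 - <<'E'
from h import *
st(); c=cam('wrist','w1.png'); np.savez('/tmp/w1.npz',**c)
go(.4262,.3376,.12,72.3)
E
```

```text
t 1.32 p [ 0.4952 -0.116   0.2903] x [-0.     1.     0.003] y [1. 0. 0.] z [ 0.     0.003 -1.   ] f [-0.04  0.77 -0.21] o 1.004
t 1.37 p [ 0.495  -0.1199  0.2901] x [0.003 1.    0.001] y [ 1.    -0.003  0.   ] z [ 0.     0.001 -1.   ] f [-0.07 -0.96  0.43] o 1.003
shift mm [457.1 -70.3 170.4] turn [  0.   -0.  -72.5]
```

View pics/w1.png

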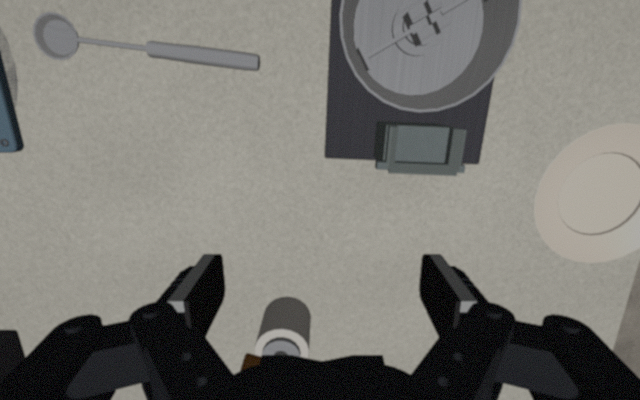

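The wrist view shows the mixer's near saddle at (420,148) and the hub near (425,22). On to the bar.

>>> {"method": "jog_arm", "body": {"plan": [[0.0854, 0.455, -0.07, 0.14, 0, 0, -72], [0.0854, 0.455, -0.07, 0.14, 0, 0, -72], [0.0854, 0.455, -0.07, 0.14, 0, 0, -72], [0.0854, 0.455, -0.07, 0.14, 0, 0, -72], [0.0854, 0.455, -0.07, 0.14, 0, 0, -72]]}}

```text
t: 1.78
tcp_pos: [0.4663, 0.0738, 0.2288]
tcp_rot: [0.458, 0.889, -0.0, 0.0]
ft_force: [0.9, 0.3, -0.4]
opening: 1.003
```

```bash
python3 - <<'E'
from h import *
go(.4262,.3376,.15,72.3)
E
```

```text
t 1.78 p [0.4663 0.0738 0.2288] x [-0.58   0.814 -0.001] y [ 0.814  0.58  -0.   ] z [ 0.    -0.001 -1.   ] f [ 0.91  0.27 -0.44] o 1.003
shift mm [238.2 120.4  78.6] turn [ -0.    0.  -36.8]
```

>>> {"method": "jog_arm", "body": {"plan": [[0.0854, 0.235, 0.12, 0.075, 0, 0, -37], [0.0854, 0.235, 0.12, 0.075, 0, 0, -37], [0.0854, 0.235, 0.12, 0.075, 0, 0, -37], [0.0854, 0.235, 0.12, 0.075, 0, 0, -37], [0.0854, 0.235, 0.12, 0.075, 0, 0, -37]]}}

```text
t: 2.2
tcp_pos: [0.4384, 0.2724, 0.1714]
tcp_rot: [0.163, 0.987, -0.0, 0.0]
ft_force: [0.5, -0.5, -0.0]
opening: 1.0
```

>>> {"method": "jog_arm", "body": {"plan": [[0.0854, 0.05, 0.035, 0.005, 0, 0, 0], [0.0854, 0.05, 0.035, 0.005, 0, 0, 0], [0.0854, 0.05, 0.035, 0.005, 0, 0, 0]]}}

```text
t: 2.45
tcp_pos: [0.3987, 0.3253, 0.1669]
tcp_rot: [0.161, 0.987, 0.001, -0.001]
ft_force: [-0.1, -0.0, -0.0]
opening: 1.001
```

```bash
python3 - <<'E'
from h import *
c=cam('wrist','w2.png'); np.savez('/tmp/w2.npz',**c)
go(.4262,.3376,.05,72.3)
P=pts(c);z=P[...,2]; print(c['eye'])
m=((c['z_map']>0)&(z>.007)&(z<.02)&(np.arange(400)[:,None]<250)).astype(np.uint8)
k,l,s,cc=cv2.connectedComponentsWithStats(m); i=1+np.argmax(s[1:,4]); p=P[l==i]
print(cv2.minAreaRect((p[:,:2]*1000).astype(np.float32)),np.median(p[:,2]),s[i])
E
```

```text
t 2.5 p [0.4009 0.3226 0.1668] x [-0.947  0.321  0.001] y [ 0.321  0.947 -0.   ] z [-0.001  0.    -1.   ] f [ 0.16 -0.44  0.5 ] o 1.0
shift mm [-19.3  22.4 116.8] turn [-0.  -0.1 -1. ]
[0.33044115 0.34857509 0.31060536]
((382.2941589355469, 350.9826354980469), (52.073055267333984, 186.72674560546875), 72.29357147216797) 0.013029162115980375 [  311    42    63   208 11068]
```

View pics/w2.png

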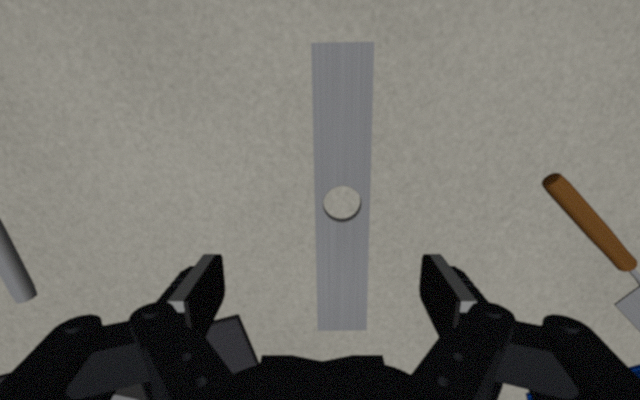

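The wrist view shows the bar upright, with its hole at (342,203), spanning rows 42 to 330.

```bash
python3 - <<'E'
from h import *
c=dict(np.load('/tmp/w2.npz'))
P=pts(c);z=P[...,2]
m=((c['z_map']>0)&(z>.007)&(z<.02)); m[:,:305]=0;m[:,385:]=0; m[335:]=0
m=m.astype(np.uint8)
print(cv2.minAreaRect(np.array([ray(c,u,v,.012)[:2]*1000 for v,u in np.argwhere(m)],np.float32)))
print('hole',ray(c,342,203,.012), ray(c,343,42,.012),ray(c,342.5,330,.012))
E
```

```text
((427.1864318847656, 336.6866455078125), (52.169960021972656, 281.0787048339844), 72.28705596923828)
hole [0.42593483 0.33726424 0.012     ] [0.2937654  0.38002963 0.012     ] [0.56096775 0.29501167 0.012     ]
```

>>> {"method": "jog_arm", "body": {"plan": [[0.0854, -0.02, 0.022, 0.03, 0, 0, -1], [0.0854, -0.02, 0.022, 0.07, 0, 0, -1], [0.0854, -0.02, 0.022, 0.11, 0, 0, -1], [0.0854, -0.02, 0.022, 0.14, 0, 0, -1], [0.0854, -0.02, 0.022, 0.14, 0, 0, -1]]}}

```text
t: 2.92
tcp_pos: [0.4267, 0.3302, 0.0217]
tcp_rot: [0.157, 0.988, -0.005, -0.003]
ft_force: [-0.8, -0.2, 0.3]
opening: 0.998
```

```bash
python3 - <<'E'
from h import *
go(.4268,.3370,.0015,72.3)
E
```

```text
t 2.92 p [0.4267 0.3302 0.0217] x [-0.951  0.31   0.004] y [ 0.31   0.951 -0.01 ] z [-0.006 -0.008 -1.   ] f [-0.8  -0.16  0.29] o 0.998
shift mm [ 1.9  6.7 20.2] turn [-0.6 -0.2 -0.4]
```

>>> {"method": "jog_arm", "body": {"plan": [[0.0854, 0.001, 0.003, 0.01, 0, 0, 0], [0.0854, 0.001, 0.003, 0.016, 0, 0, 0], [0.0854, 0.001, 0.003, 0.016, 0, 0, 0]]}}

```text
t: 3.17
tcp_pos: [0.4288, 0.3391, 0.0119]
tcp_rot: [0.156, 0.988, 0.0, 0.001]
ft_force: [0.1, 0.2, -0.1]
opening: 1.001
```

```bash
python3 - <<'E'
from h import *
go(.4268,.3370,.0015,72.3)
E
```

```text
t 3.17 p [0.4288 0.3391 0.0119] x [-0.951  0.308 -0.001] y [0.308 0.951 0.001] z [ 0.001  0.001 -1.   ] f [ 0.11  0.22 -0.09] o 1.001
shift mm [ 1.3 -2.7 10.4] turn [ 0.1  0.1 -0.3]
```

Lower the last bit and close.

>>> {"method": "jog_arm", "body": {"plan": [[0.0854, 0.001, -0.0025, 0.006, 0, 0, 0], [0.0854, 0.001, -0.0025, 0.0095, 0, 0, 0], [0.045, 0.001, -0.0025, 0.0095, 0, 0, 0], [0.045, 0.001, -0.0025, 0.0095, 0, 0, 0], [0.045, 0.001, -0.0025, 0.0095, 0, 0, 0]]}}

```text
t: 3.58
tcp_pos: [0.4262, 0.3369, 0.0022]
tcp_rot: [0.156, 0.988, -0.0, 0.0]
ft_force: [-3.1, -10.6, 9.0]
opening: 0.608
```

>>> {"method": "jog_arm", "body": {"plan": [[0.03, 0, 0, 0, 0, 0, 0], [0.03, 0, 0, 0, 0, 0, 0], [0.03, 0, 0, 0, 0, 0, 0]]}}

```text
t: 3.83
tcp_pos: [0.4263, 0.3371, 0.0026]
tcp_rot: [0.156, 0.988, -0.0, 0.0]
ft_force: [-2.0, -1.5, 6.4]
opening: 0.576
```

```bash
python3 - <<'E'
from h import *
st()
E
```

```text
t 3.83 p [0.4263 0.3371 0.0026] x [-0.952  0.307 -0.001] y [0.307 0.952 0.   ] z [ 0.001 -0.    -1.   ] f [-2.04 -1.46  6.36] o 0.576
```

>>> {"method": "jog_arm", "body": {"plan": [[0.03, 0, 0, -0.01, 0, 0, 0], [0.03, 0, 0, -0.03, 0, 0, 0], [0.03, 0, 0, -0.06, 0, 0, 0], [0.03, 0, 0, -0.09, 0, 0, 0], [0.03, 0, 0, -0.09, 0, 0, 0]]}}

```text
t: 4.25
tcp_pos: [0.4281, 0.3395, 0.097]
tcp_rot: [0.156, 0.988, 0.003, 0.002]
ft_force: [0.8, 1.7, -3.7]
opening: 0.584
```

```bash
python3 - <<'E'
from h import *
st(); cam('wrist','w3.png'); cam('side','s3.png')
E
```

```text
t 4.25 p [0.4281 0.3395 0.097 ] x [-0.952  0.307 -0.004] y [0.307 0.952 0.007] z [ 0.006  0.005 -1.   ] f [ 0.76  1.71 -3.73] o 0.584
```

View pics/w3.png

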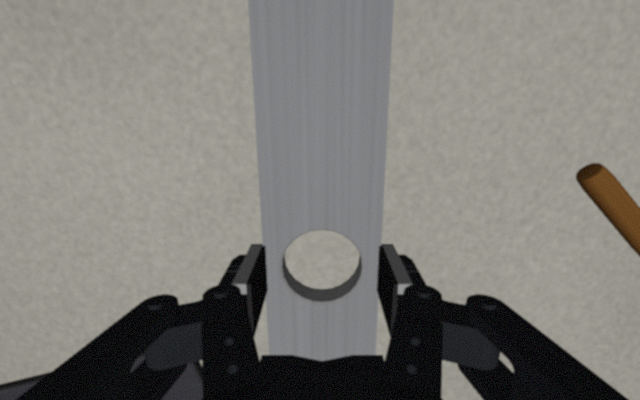

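View pics/s3.png

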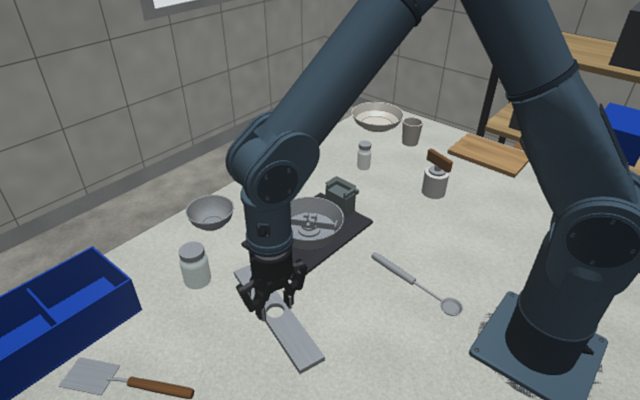

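The bar is held level: the hole is at (322,263) and centred between the jaws, and the 3.7 N reading matches the bar's weight. I'll raise it and carry it to the mixer.

```bash
python3 - <<'E'
from h import *
go(.604,.0362,.20,-2.4)
E
```

```text
t 4.35 p [0.4265 0.337  0.0927] x [-0.951  0.308 -0.001] y [0.308 0.951 0.001] z [ 0.002  0.001 -1.   ] f [ 0.03 -1.26 -5.27] o 0.584
shift mm [-261.6 -231.4 -107.2] turn [ 0.1  0.  74.5]
```

>>> {"method": "jog_arm", "body": {"plan": [[0.03, 0, 0, -0.03, 0, 0, 0], [0.03, 0, 0, -0.065, 0, 0, 4], [0.03, -0.03, -0.02, -0.095, 0, 0, 10], [0.03, -0.055, -0.045, -0.107, 0, 0, 16], [0.03, -0.08, -0.07, -0.107, 0, 0, 22]]}}

```text
t: 4.77
tcp_pos: [0.4823, 0.2456, 0.2009]
tcp_rot: [0.343, 0.939, 0.001, 0.001]
ft_force: [2.4, 0.0, -5.3]
opening: 0.582
```

```bash
python3 - <<'E'
from h import *
go(.604,.0362,.20,-2.4)
E
```

```text
t 4.77 p [0.4823 0.2456 0.2009] x [-0.765  0.644 -0.002] y [0.644 0.765 0.003] z [ 0.003  0.002 -1.   ] f [ 2.36  0.04 -5.29] o 0.582
shift mm [-227.9  -81.7    1. ] turn [ 0.2 -0.  52.3]
```

>>> {"method": "jog_arm", "body": {"plan": [[0.03, -0.03, -0.013, 0, 0, 0, 6.5], [0.03, -0.06, -0.025, 0, 0, 0, 13], [0.03, -0.09, -0.037, 0, 0, 0, 20], [0.03, -0.12, -0.045, 0, 0, 0, 26], [0.03, -0.15, -0.055, 0, 0, 0, 33]]}}

```text
t: 5.18
tcp_pos: [0.5597, 0.1053, 0.1969]
tcp_rot: [0.596, 0.803, -0.001, -0.001]
ft_force: [0.3, 1.9, -4.7]
opening: 0.584
```

```bash
python3 - <<'E'
from h import *
go(.604,.0362,.20,-2.4)
E
```

```text
t 5.18 p [0.5597 0.1053 0.1969] x [-0.289  0.957 -0.   ] y [ 0.957  0.289 -0.004] z [-0.003 -0.001 -1.   ] f [ 0.31  1.89 -4.72] o 0.584
shift mm [-79.   22.4  -3.2] turn [-0.2  0.  19.2]
```

>>> {"method": "jog_arm", "body": {"plan": [[0.03, -0.025, 0.008, 0, 0, 0, 6.5], [0.03, -0.05, 0.015, 0, 0, 0, 13], [0.03, -0.07, 0.021, 0, 0, 0, 18], [0.03, -0.076, 0.022, 0, 0, 0, 19], [0.03, -0.076, 0.022, 0, 0, 0, 19]]}}

```text
t: 5.6
tcp_pos: [0.6032, 0.0383, 0.1967]
tcp_rot: [0.72, 0.694, -0.002, -0.0]
ft_force: [-1.5, 0.0, -4.9]
opening: 0.586
```

>>> {"method": "jog_arm", "body": {"plan": [[0.03, 0, 0, 0, 0, 0, 0], [0.03, 0, 0, 0, 0, 0, 0]]}}

```text
t: 5.77
tcp_pos: [0.6024, 0.043, 0.1979]
tcp_rot: [0.718, 0.696, -0.001, -0.001]
ft_force: [0.1, 1.4, -4.6]
opening: 0.586
```

```bash
python3 - <<'E'
from h import *
go(.604,.0362,.20,-2.4)
for n in ['wrist','scene','side']:
    c=cam(n,n+'4.png'); np.savez('/tmp/%s4.npz'%n,**c)
st()
E
```

```text
t 5.77 p [0.6024 0.043  0.1979] x [0.03  1.    0.001] y [ 1.    -0.03  -0.002] z [-0.002  0.001 -1.   ] f [ 0.08  1.42 -4.55] o 0.586
shift mm [-6.7  1.8 -2.1] turn [-0.1 -0.   0.7]
t 5.92 p [0.6031 0.0425 0.1987] x [0.031 1.    0.   ] y [ 1.    -0.031 -0.001] z [-0.001  0.    -1.   ] f [-0.1  -0.06 -5.32] o 0.58
```

View pics/wrist4.png

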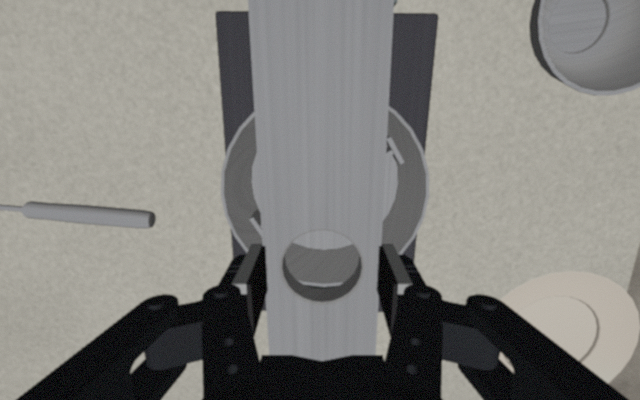

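View pics/scene4.png

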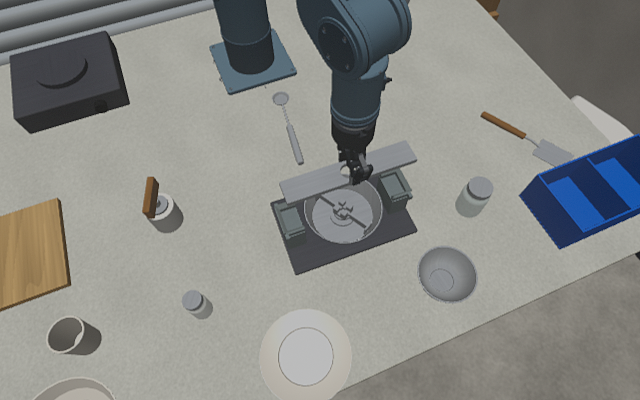

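The bar is over the mixer, aligned with the saddles. The wrist view shows the hole at (322,263) and the base corners at (218,12) and (437,13). I'll compare bar and mixer in one view.

```bash
python3 - <<'E'
from h import *
c=dict(np.load('/tmp/wrist4.npz'));
print('base far corners',ray(c,218,12,.012),ray(c,437,13,.012),'mid',ray(c,327.5,12.5,.012))
print('edge mid v=90',ray(c,227.5,90,.012),ray(c,427.5,90,.012))
P=pts(c);m=(c['z_map']>0)&(P[...,2]>.17)&(P[...,2]<.24);m[240:]=0;m[:,:240]=0;m[:,400:]=0
p=P[m];print('bar wrist',cv2.minAreaRect((p[:,:2]*1000).astype(np.float32)),np.median(p[:,2]))
zt=np.median(p[:,2]);print('hole',ray(c,322,260,zt))
for n in('scene','side'):
    c=dict(np.load('/tmp/%s4.npz'%n));P=pts(c);m=(c['z_map']>0)&(abs(P[...,2]-zt)<.006)&(np.hypot(P[...,0]-.6,P[...,1]-.04)<.2)
    p=P[m];print(n,cv2.minAreaRect((p[:,:2]*1000).astype(np.float32)),np.median(p[:,2]),len(p))
E
```

```text
base far corners [0.51501408 0.19245194 0.012     ] [0.70925184 0.18569713 0.012     ] mid [0.61214428 0.18907414 0.012     ]
edge mid v=90 [0.51612886 0.12648149 0.012     ] [0.70474592 0.12075777 0.012     ]
bar wrist ((604.4522705078125, 103.65095520019531), (93.26240539550781, 52.488040924072266), 88.54705047607422) 0.20815072720422265
hole [0.60319198 0.04749844 0.20815073]
scene ((606.450439453125, 44.27483367919922), (280.6888122558594, 68.60305786132812), 87.40673828125) 0.2082158578596146 2677
side ((603.0487060546875, 44.81787109375), (284.1941833496094, 74.37036895751953), 84.15454864501953) 0.20861536639094636 1281
```

```bash
python3 - <<'E'
from h import *
c=dict(np.load('/tmp/wrist4.npz'))
im=c['frame'];cv2.imwrite('pics/z4.png',cv2.resize(im[215:320,250:400],None,fx=5,fy=5,interpolation=cv2.INTER_CUBIC))
for z in(.208,.2068):
  print([ray(c,322,v,z).round(4) for v in (230,302)],[ray(c,u,265,z).round(4) for u in (283,361)])
E
```

```text
[array([0.6036, 0.0617, 0.208 ]), array([0.6025, 0.026 , 0.208 ])] [array([0.5857, 0.0455, 0.208 ]), array([0.6205, 0.0444, 0.208 ])]
[array([0.6036, 0.0612, 0.2068]), array([0.6025, 0.0252, 0.2068])] [array([0.5855, 0.0448, 0.2068]), array([0.6206, 0.0438, 0.2068])]
```

View pics/z4.png

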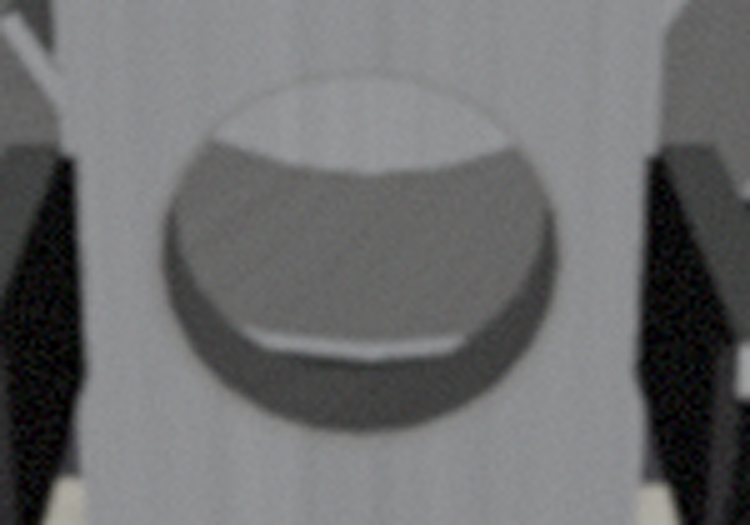

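>>> {"method": "jog_arm", "body": {"plan": [[0.03, -0.004, 0.0014, 0.02, 0, 0, 0.6], [0.03, -0.0076, 0.0014, 0.05, 0, 0, 0.6], [0.03, -0.0076, 0.0014, 0.08, 0, 0, 0.6], [0.03, -0.0076, 0.0014, 0.09, 0, 0, 0.6], [0.03, -0.0076, 0.0014, 0.09, 0, 0, 0.6]]}}

```text
t: 6.33
tcp_pos: [0.6024, 0.0338, 0.1062]
tcp_rot: [0.722, 0.692, -0.002, -0.002]
ft_force: [-0.6, -0.0, -4.3]
opening: 0.586
```

>>> {"method": "jog_arm", "body": {"plan": [[0.03, 0, 0, 0, 0, 0, 0], [0.03, 0, 0, 0, 0, 0, 0]]}}

```text
t: 6.5
tcp_pos: [0.6064, 0.0343, 0.1108]
tcp_rot: [0.722, 0.692, 0.001, 0.001]
ft_force: [0.4, 0.4, -3.8]
opening: 0.583
```

```bash
python3 - <<'E'
from h import *
go(.6043,.0349,.105,-2.4)
for n in ['scene','side']:
    c=cam(n,n+'5.png'); np.savez('/tmp/%s5.npz'%n,**c)
a=cv2.imread('pics/scene5.png')[130:280,260:430];b=cv2.imread('pics/side5.png')[170:290,235:385]
cv2.imwrite('pics/z5.png',np.hstack([cv2.resize(a,(400,400),interpolation=2),cv2.resize(b,(400,400),interpolation=2)]))
go(.6043,.0349,.105,-2.4)
E
```

```text
t 6.5 p [0.6064 0.0343 0.1108] x [0.043 0.999 0.001] y [ 0.999 -0.043  0.003] z [ 0.003  0.001 -1.   ] f [ 0.45  0.44 -3.78] o 0.583
shift mm [ 0.5 -2.2  5.8] turn [ 0.2 -0.  -0.1]
t 6.6 p [0.6064 0.034  0.1109] x [0.044 0.999 0.001] y [ 0.999 -0.044  0.003] z [ 0.003  0.    -1.   ] f [-0.63 -0.72 -4.54] o 0.584
shift mm [ 0.8 -2.2  5.8] turn [ 0.2 -0.  -0.1]
```

View pics/z5.png

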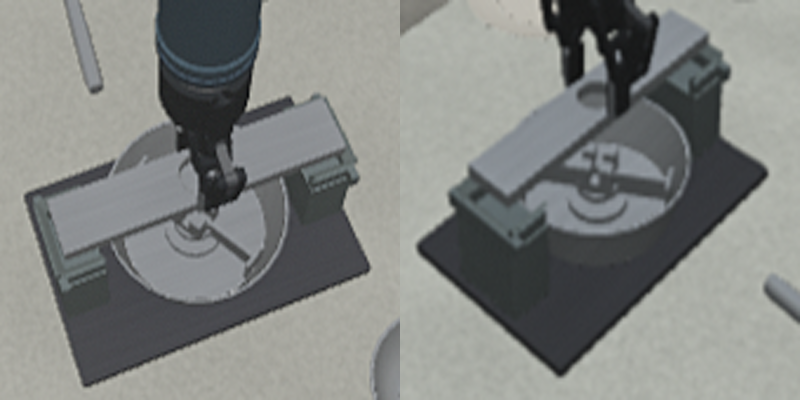

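The bar sits just above both saddles, with both ends over their pockets. I'll correct x by −2 mm and lower it.

>>> {"method": "jog_arm", "body": {"plan": [[0.03, 0.0007, -0.002, 0.004, 0, 0, 0], [0.03, 0.0007, -0.002, 0.009, 0, 0, 0], [0.03, 0.0007, -0.002, 0.014, 0, 0, 0], [0.03, 0.0007, -0.002, 0.018, 0, 0, 0], [0.03, 0.0007, -0.002, 0.018, 0, 0, 0]]}}

```text
t: 7.02
tcp_pos: [0.6024, 0.0341, 0.0897]
tcp_rot: [0.722, 0.691, -0.001, -0.0]
ft_force: [0.6, 0.3, -4.0]
opening: 0.583
```

```bash
python3 - <<'E'
from h import *
go(.6043,.0349,.083,-2.4)
E
```

```text
t 7.02 p [0.6024 0.0341 0.0897] x [ 0.044  0.999 -0.   ] y [ 0.999 -0.044 -0.001] z [-0.001 -0.    -1.   ] f [ 0.61  0.28 -4.04] o 0.583
shift mm [0.9 1.9 6.7] turn [-0.1  0.  -0.1]
```

>>> {"method": "jog_arm", "body": {"plan": [[0.03, 0.0005, 0.0005, 0.002, 0, 0, 0], [0.03, 0.0005, 0.0005, 0.004, 0, 0, 0], [0.03, 0.0005, 0.0005, 0.0065, 0, 0, 0], [0.03, 0.0005, 0.0005, 0.0065, 0, 0, 0]]}}

```text
t: 7.35
tcp_pos: [0.6031, 0.0347, 0.0838]
tcp_rot: [0.722, 0.691, -0.0, -0.0]
ft_force: [0.4, -0.1, -4.7]
opening: 0.58
```

```bash
python3 - <<'E'
from h import *
go(.6043,.0349,.083,-2.4)
E
```

```text
t 7.35 p [0.6031 0.0347 0.0838] x [ 0.044  0.999 -0.   ] y [ 0.999 -0.044 -0.001] z [-0.001 -0.    -1.   ] f [ 0.45 -0.11 -4.67] o 0.58
shift mm [0.2 1.2 0.8] turn [-0.   0.  -0.1]
```

Nearly on the floor. A little lower, then release.

>>> {"method": "jog_arm", "body": {"plan": [[0.03, 0, 0.0005, 0.0015, 0, 0, 0], [0.03, 0, 0.0005, 0.002, 0, 0, 0], [0.03, 0, 0.0005, 0.002, 0, 0, 0]]}}

```text
t: 7.6
tcp_pos: [0.604, 0.0347, 0.0828]
tcp_rot: [0.722, 0.691, -0.0, 0.0]
ft_force: [-2.3, 0.3, 2.0]
opening: 0.584
```

```bash
python3 - <<'E'
from h import *
st()
E
```

```text
t 7.6 p [0.604  0.0347 0.0828] x [ 0.044  0.999 -0.   ] y [ 0.999 -0.044  0.   ] z [ 0. -0. -1.] f [-2.31  0.28  2.04] o 0.584
```

The bar is touching the floor (force reversed). Releasing.

>>> {"method": "jog_arm", "body": {"plan": [[0.07, 0, 0, 0, 0, 0, 0], [0.0854, 0, 0, 0, 0, 0, 0], [0.0854, 0, 0, 0, 0, 0, 0], [0.0854, 0, 0, -0.02, 0, 0, 0], [0.0854, 0, 0, -0.05, 0, 0, 0]]}}

```text
t: 8.02
tcp_pos: [0.6021, 0.0345, 0.1305]
tcp_rot: [0.722, 0.691, -0.002, -0.002]
ft_force: [0.2, 0.1, 0.7]
opening: 1.0
```

>>> {"method": "jog_arm", "body": {"plan": [[0.0854, -0.02, 0, -0.03, 0, 0, 0], [0.0854, -0.05, 0, -0.06, 0, 0, 0], [0.0854, -0.09, 0, -0.1, 0, 0, 0], [0.0854, -0.12, 0, -0.12, 0, 0, 0], [0.0854, -0.12, 0, -0.12, 0, 0, 0]]}}

```text
t: 8.43
tcp_pos: [0.6008, -0.0926, 0.2573]
tcp_rot: [0.725, 0.689, 0.001, 0.004]
ft_force: [0.5, -1.6, -0.1]
opening: 1.001
```

```bash
python3 - <<'E'
from h import *
for n in ['scene','side','wrist']:
    c=cam(n,n+'6.png'); np.savez('/tmp/%s6.npz'%n,**c)
    P=pts(c);m=(c['z_map']>0)&(abs(P[...,2]-.0925)<.005)&(np.hypot(P[...,0]-.604,P[...,1]-.036)<.15)
    if n!='wrist':
        k,l,s,cc=cv2.connectedComponentsWithStats(m.astype(np.uint8));i=1+np.argmax(s[1:,4]);m=l==i
    p=P[m];print(n,cv2.minAreaRect((p[:,:2]*1000).astype(np.float32)),np.median(p[:,2]),len(p))
    A=np.c_[p[:,:2]-[.604,.036],np.ones(len(p))];print('plane',np.linalg.lstsq(A,p[:,2],rcond=None)[0])
a=cv2.imread('pics/scene6.png')[130:280,260:430];b=cv2.imread('pics/side6.png')[170:290,235:385]
cv2.imwrite('pics/z6.png',np.hstack([cv2.resize(a,(400,400),interpolation=2),cv2.resize(b,(400,400),interpolation=2)]))
st()
E
```

```text
scene ((603.0636596679688, 36.08555603027344), (296.212158203125, 79.50920867919922), 84.75638580322266) 0.0928934845010998 2737
plane [-0.00811101  0.00060852  0.09286967]
side ((603.5828247070312, 34.99360656738281), (294.0845947265625, 83.20756530761719), 86.51793670654297) 0.09310118668749634 1585
plane [ 0.01991274 -0.00156589  0.09300531]
wrist ((602.8432006835938, -25.304481506347656), (173.41285705566406, 87.96527099609375), 86.85284423828125) 0.09302653210045284 10928
plane [ 0.00139653 -0.0032914   0.09286258]
t 8.58 p [ 0.599  -0.0855  0.2527] x [0.046 0.999 0.   ] y [ 0.999 -0.046  0.001] z [ 0.001  0.    -1.   ] f [ 0.65  1.12 -0.7 ] o 1.0
```

View pics/z6.png

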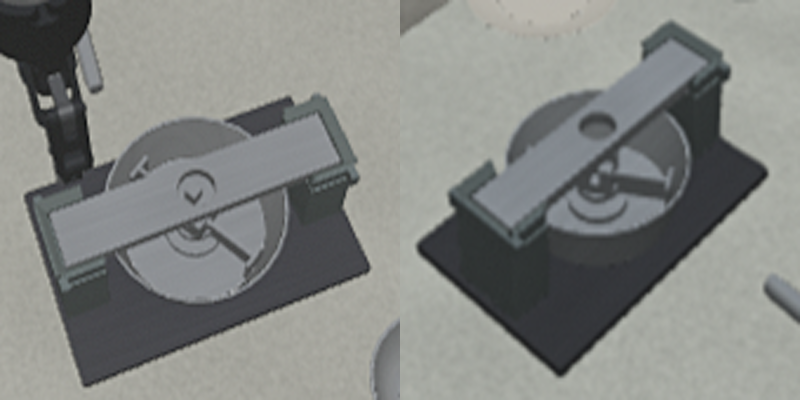

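View pics/wrist6.png

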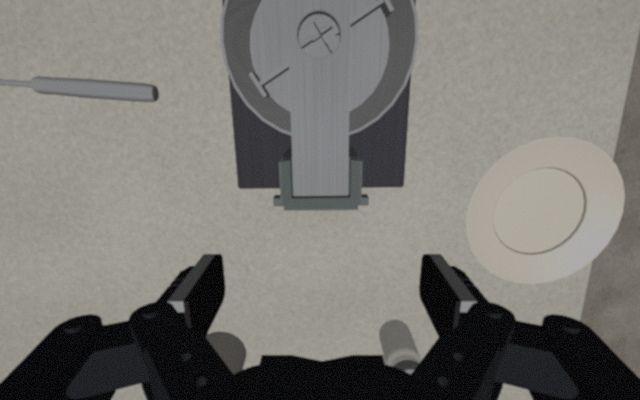

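The bar sits down in both saddles in both views. The wrist view shows the hub slots through the hole at (320,37) and the paddle blade running from (262,85) to (388,6). I'll get the hub angle and centre from these.

```bash
python3 - <<'E'
from h import *
c=dict(np.load('/tmp/wrist6.npz'))
P=pts(c)
im=c['frame'];cv2.imwrite('pics/z7.png',cv2.resize(im[0:110,245:405],None,fx=5,fy=5,interpolation=cv2.INTER_CUBIC))
np.set_printoptions(precision=3,suppress=True)
z=P[...,2]; 
w=dict(np.load('/tmp/w1.npz'));cv2.imwrite('pics/z8.png',cv2.resize(w['frame'][0:110,340:520],None,fx=4.4,fy=4.4,interpolation=cv2.INTER_CUBIC))
print(P[68,285],P[14,375],P[37,320],P[37,330])
E
```

```text
[0.57  0.014 0.048] [0.664 0.064 0.018] [0.606 0.042 0.04 ] [0.616 0.04  0.047]
```

View pics/z7.png

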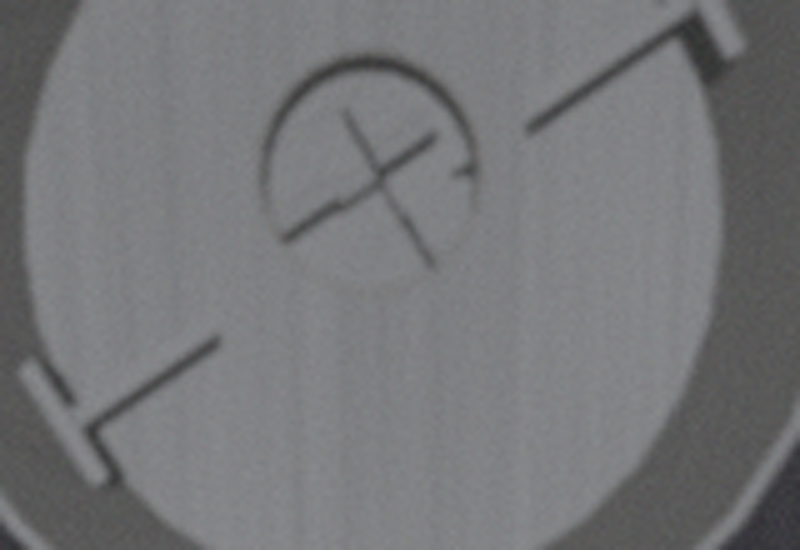

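View pics/z8.png

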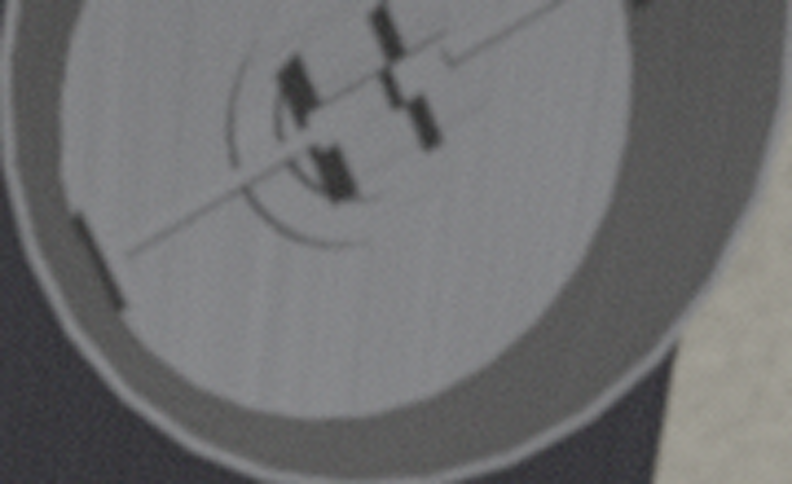

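```bash
python3 - <<'E'
from h import *
c=dict(np.load('/tmp/wrist6.npz')); w=dict(np.load('/tmp/w1.npz'))
def ang(c,a,b,z):
    d=ray(c,*b,z)-ray(c,*a,z); return np.degrees(np.arctan2(d[1],d[0])).round(2)
f=lambda a:(a[0]/5+245,a[1]/5); g=lambda a:(a[0]/4.4+340,a[1]/4.4)
for z in(.03,.05):
    print(ang(c,f((88,430)),f((690,22)),z),ang(c,f((88,430)),f((220,340)),z),ang(c,f((527,132)),f((690,22)),z))
    print('ctr',ray(c,*f((385,230)),z))
    print(ang(w,g((130,255)),g((560,5)),z),ang(w,g((130,255)),g((245,188)),z),ang(w,g((450,65)),g((560,5)),z))
# slots through hole
print('slotlines',ang(c,f((285,240)),f((435,135)),.05),ang(c,f((345,112)),f((432,265)),.05))
# hole ellipse (top edge) at z .092: rows 55..290 cols 262..478
print('hole',[ray(c,*f(p),.092).round(4) for p in((370,55),(370,290),(262,170),(480,170))])
E
```

```text
29.1 29.25 28.99
ctr [0.60780408 0.03504394 0.03      ]
28.89 28.94 27.27
29.1 29.25 28.99
ctr [0.60755893 0.03232582 0.05      ]
28.89 28.94 27.27
slotlines 29.7 -60.86
hole [array([0.6059, 0.0531, 0.092 ]), array([0.604 , 0.0174, 0.092 ]), array([0.5869, 0.0368, 0.092 ]), array([0.6234, 0.0351, 0.092 ])]
```

The blade is at 29.1° in the world, and the hub and hole centre is near (0.6045, 0.036). I'll grip the key with the jaws at yaw 72° and later turn to 29°. Moving above the stand.

```bash
python3 - <<'E'
from h import *
go(.455,-.40,.25,72)
go(.4427,-.3566,.25,72)
E
```

```text
t 8.58 p [ 0.599  -0.0855  0.2527] x [0.046 0.999 0.   ] y [ 0.999 -0.046  0.001] z [ 0.001  0.    -1.   ] f [ 0.65  1.12 -0.7 ] o 1.0
shift mm [-320.7 -129.5    2.5] turn [  0.1   0.  -74.6]
t 8.58 p [ 0.599  -0.0855  0.2527] x [0.046 0.999 0.   ] y [ 0.999 -0.046  0.001] z [ 0.001  0.    -1.   ] f [ 0.65  1.12 -0.7 ] o 1.0
shift mm [-277.9 -143.8    2.5] turn [  0.1   0.  -74.6]
```

>>> {"method": "jog_arm", "body": {"plan": [[0.0854, -0.294, -0.086, 0.0, 0, 0, -74.5], [0.0854, -0.294, -0.086, 0.0, 0, 0, -74.5], [0.0854, -0.294, -0.086, 0.0, 0, 0, -74.5], [0.0854, -0.294, -0.086, 0.0, 0, 0, -74.5], [0.0854, -0.294, -0.086, 0.0, 0, 0, -74.5]]}}

```text
t: 9.0
tcp_pos: [0.5327, -0.2765, 0.2508]
tcp_rot: [0.477, 0.879, 0.001, -0.001]
ft_force: [1.7, -0.4, -0.3]
opening: 0.998
```

```bash
python3 - <<'E'
from h import *
go(.5,-.375,.25,72)
E
```

```text
t 9.0 p [ 0.5327 -0.2765  0.2508] x [-0.545  0.838  0.003] y [ 0.838  0.545 -0.   ] z [-0.001  0.002 -1.   ] f [ 1.66 -0.4  -0.26] o 0.998
shift mm [-64.7 -81.2   0.7] turn [  0.   -0.1 -38.9]
```

>>> {"method": "jog_arm", "body": {"plan": [[0.0854, -0.06, -0.075, 0.0, 0, 0, -39], [0.0854, -0.06, -0.075, 0.0, 0, 0, -39], [0.0854, -0.06, -0.075, 0.0, 0, 0, -39], [0.0854, -0.06, -0.075, 0.0, 0, 0, -39], [0.0854, -0.06, -0.075, 0.0, 0, 0, -39]]}}

```text
t: 9.42
tcp_pos: [0.502, -0.3677, 0.2505]
tcp_rot: [0.186, 0.983, 0.001, -0.001]
ft_force: [1.2, 1.0, 1.1]
opening: 1.001
```

>>> {"method": "jog_arm", "body": {"plan": [[0.0854, 0, 0, 0.0, 0, 0, -2], [0.0854, 0, 0, 0, 0, 0, -2], [0.0854, 0, 0, 0, 0, 0, -2]]}}

```text
t: 9.67
tcp_pos: [0.5028, -0.3666, 0.2511]
tcp_rot: [0.171, 0.985, 0.001, -0.001]
ft_force: [0.0, -0.0, 0.0]
opening: 1.003
```

```bash
python3 - <<'E'
from h import *
c=cam('wrist','w9.png'); np.savez('/tmp/w9.npz',**c)
go(.5,-.375,.25,72)
P=pts(c);z=P[...,2];m=((c['z_map']>0)&(z>.127)&(z<.14)&(np.hypot(P[...,0]-.443,P[...,1]+.357)<.08))
p=P[m];print(cv2.minAreaRect((p[:,:2]*1000).astype(np.float32)),np.median(z[m]),m.sum())
q=np.array([ray(c,u,v,.133)[:2]*1000 for v,u in np.argwhere(m)],np.float32);print(cv2.minAreaRect(q))
E
```

```text
t 9.72 p [ 0.5026 -0.367   0.2514] x [-0.941  0.338  0.001] y [0.338 0.941 0.001] z [-0.001  0.002 -1.   ] f [ 0.05  0.34 -0.25] o 0.996
shift mm [-0.2 -8.4  1.4] turn [ 0.1 -0.1 -1.7]
((443.5464172363281, -359.3966369628906), (16.061752319335938, 89.50885772705078), 71.8183364868164) 0.13375713029425193 2482
((443.4688720703125, -359.2251281738281), (15.967891693115234, 88.91134643554688), 71.75241088867188)
```

View pics/w9.png

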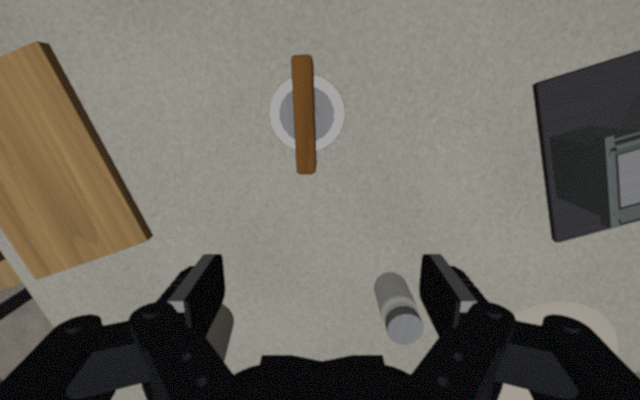

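The wrist view shows the key handle at (304,115), centred on the stand. Now over it and down.

```bash
python3 - <<'E'
from h import *
go(.4432,-.3582,.15,71.8)
E
```

```text
t 9.72 p [ 0.5026 -0.367   0.2514] x [-0.941  0.338  0.001] y [0.338 0.941 0.001] z [-0.001  0.002 -1.   ] f [ 0.05  0.34 -0.25] o 0.996
shift mm [ 58.8 -11.9 101.5] turn [ 0.1 -0.1 -1.5]
```

>>> {"method": "jog_arm", "body": {"plan": [[0.0854, 0.03, -0.006, 0.01, 0, 0, -1.5], [0.0854, 0.059, -0.012, 0.035, 0, 0, -1.5], [0.0854, 0.059, -0.012, 0.07, 0, 0, -1.5], [0.0854, 0.059, -0.012, 0.1, 0, 0, -1.5], [0.0854, 0.059, -0.012, 0.1, 0, 0, -1.5]]}}

```text
t: 10.13
tcp_pos: [0.4388, -0.3575, 0.147]
tcp_rot: [0.159, 0.987, 0.002, -0.004]
ft_force: [-1.0, 0.7, -0.3]
opening: 0.999
```

>>> {"method": "jog_arm", "body": {"plan": [[0.0854, 0, 0, 0, 0, 0, 0], [0.0854, 0, 0, 0, 0, 0, 0]]}}

```text
t: 10.3
tcp_pos: [0.4441, -0.36, 0.1539]
tcp_rot: [0.159, 0.987, -0.0, 0.001]
ft_force: [0.1, 0.1, 0.9]
opening: 0.997
```

```bash
python3 - <<'E'
from h import *
go(.4432,-.3582,.099,71.8)
c=cam('wrist','w10.png'); np.savez('/tmp/w10.npz',**c);cam('side','s10.png')
go(.4432,-.3582,.099,71.8)
E
```

```text
t 10.3 p [ 0.4441 -0.36    0.1539] x [-0.95   0.313 -0.002] y [ 0.313  0.95  -0.   ] z [ 0.002 -0.001 -1.   ] f [0.12 0.1  0.92] o 0.997
shift mm [ 1.5  1.4 54.9] turn [-0.   0.1 -0. ]
t 10.4 p [ 0.4443 -0.3605  0.1544] x [-0.95   0.313 -0.003] y [ 0.313  0.95  -0.001] z [ 0.003 -0.002 -1.   ] f [ 0.08 -0.56  0.41] o 0.997
shift mm [ 2.   1.9 55.4] turn [-0.1  0.2 -0.1]
```

View pics/w10.png

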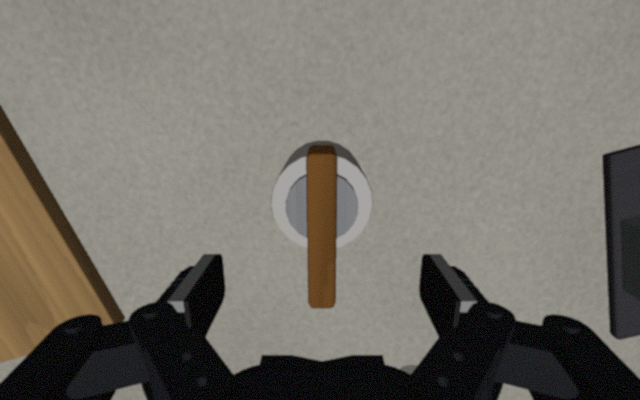

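>>> {"method": "jog_arm", "body": {"plan": [[0.0854, 0.0012, 0, 0.02, 0, 0, 0], [0.0854, 0.0012, 0, 0.04, 0, 0, 0], [0.0854, 0.0012, 0, 0.053, 0, 0, 0], [0.0854, 0.0012, 0, 0.053, 0, 0, 0], [0.0854, 0.0012, 0, 0.053, 0, 0, 0]]}}

```text
t: 10.82
tcp_pos: [0.4418, -0.3597, 0.0998]
tcp_rot: [0.159, 0.987, 0.0, 0.0]
ft_force: [0.4, 0.5, 0.0]
opening: 1.004
```

>>> {"method": "jog_arm", "body": {"plan": [[0.03, 0, 0, 0, 0, 0, 0], [0.005, 0, 0, 0, 0, 0, 0], [0.005, 0, 0, 0, 0, 0, 0], [0.005, 0, 0, 0, 0, 0, 0], [0.005, 0, 0, 0, 0, 0, 0]]}}

```text
t: 11.23
tcp_pos: [0.4416, -0.3599, 0.0998]
tcp_rot: [0.159, 0.987, -0.0, 0.0]
ft_force: [-1.2, 0.0, -0.7]
opening: 0.297
```

>>> {"method": "jog_arm", "body": {"plan": [[0.005, 0, 0, 0, 0, 0, 0], [0.005, 0, 0, 0, 0, 0, 0]]}}

```text
t: 11.4
tcp_pos: [0.4416, -0.3598, 0.0997]
tcp_rot: [0.159, 0.987, -0.0, 0.0]
ft_force: [0.1, 0.2, 3.8]
opening: 0.178
```

```bash
python3 - <<'E'
from h import *
s=st();print(s['q'][6])
E
```

```text
t 11.4 p [ 0.4416 -0.3598  0.0997] x [-0.95   0.314 -0.   ] y [ 0.314  0.95  -0.   ] z [ 0. -0. -1.] f [0.06 0.23 3.82] o 0.178
1.488985338831249
```

>>> {"method": "jog_arm", "body": {"plan": [[0.005, 0, 0, 0, 0, 0, 0], [0.005, 0, 0, -0.015, 0, 0, 0], [0.005, 0, 0, -0.045, 0, 0, 0], [0.005, 0, 0, -0.08, 0, 0, 0], [0.005, 0, 0, -0.11, 0, 0, 0]]}}

```text
t: 11.82
tcp_pos: [0.441, -0.3593, 0.2104]
tcp_rot: [0.159, 0.987, 0.0, -0.0]
ft_force: [-0.6, -0.4, -1.6]
opening: 0.179
```

>>> {"method": "jog_arm", "body": {"plan": [[0.005, 0, 0, -0.015, 0, 0, 0], [0.005, 0, 0, -0.02, 0, 0, 0], [0.005, 0, 0, -0.02, 0, 0, 0], [0.005, 0, 0, -0.02, 0, 0, 0]]}}

```text
t: 12.15
tcp_pos: [0.4405, -0.3594, 0.2279]
tcp_rot: [0.159, 0.987, 0.0, -0.001]
ft_force: [-0.6, 0.0, -2.4]
opening: 0.179
```

```bash
python3 - <<'E'
from h import *
st()
for n in ['scene','side','wrist']:
    c=cam(n,n+'11.png'); np.savez('/tmp/%s11.npz'%n,**c)
a=cv2.imread('pics/scene11.png')[120:260,80:220];b=cv2.imread('pics/side11.png')[90:210,380:500]
cv2.imwrite('pics/z11.png',np.hstack([cv2.resize(a,(400,400),interpolation=2),cv2.resize(b,(400,400),interpolation=2)]))
go(.6043,.0361,.225,29.1)
E
```

```text
t 12.15 p [ 0.4405 -0.3594  0.2279] x [-0.949  0.314  0.002] y [0.314 0.949 0.   ] z [-0.002  0.001 -1.   ] f [-0.59  0.04 -2.35] o 0.179
t 12.3 p [ 0.4405 -0.3591  0.2276] x [-0.95   0.314  0.003] y [0.314 0.95  0.001] z [-0.002  0.002 -1.   ] f [ 0.11  0.4  -2.46] o 0.182
shift mm [-31.7 426.7   3. ] turn [-0.  -0.2 42.6]
```

View pics/z11.png

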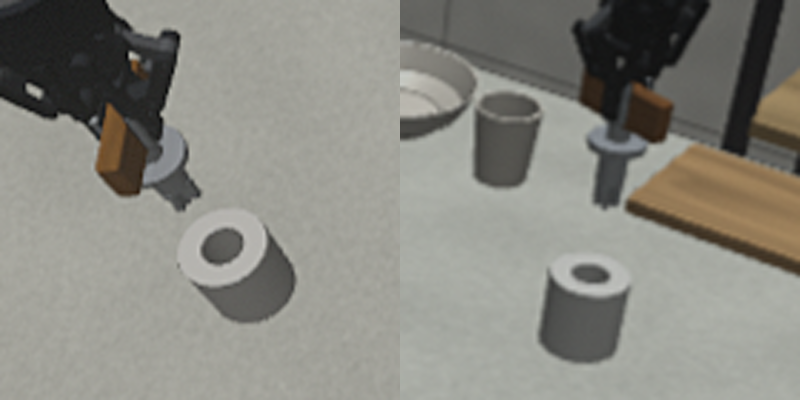

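View pics/wrist11.png

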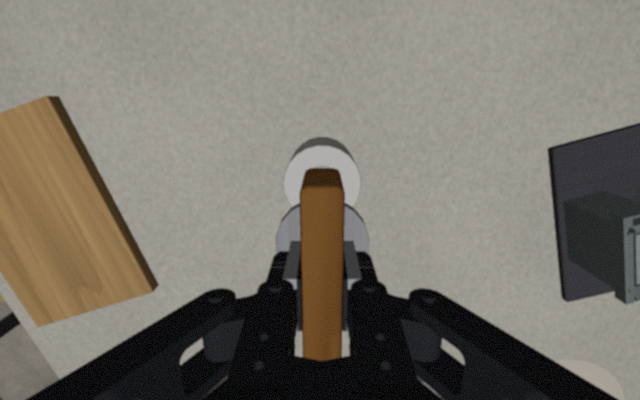

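```bash
python3 - <<'E'
from h import *
c=dict(np.load('/tmp/wrist11.npz'))
cv2.imwrite('pics/z12.png',cv2.resize(c['frame'][150:290,250:400],None,fx=4,fy=4,interpolation=cv2.INTER_CUBIC))
s=st();r=R.from_quat(s['tcp_rot']);T=np.array([.4405,-.3592,.2277])
loc=lambda p:(r.inv().apply(p-T)*1000).round(1)
print('handle end',loc(ray(c,322,187,.2609)),loc(ray(c,322,168,.2249)))
print('collar front top',loc(ray(c,322,203,.211)),'sides',loc(ray(c,276,242,.211)),loc(ray(c,369,242,.211)))
P=pts(c); 
for v,u in((200,322),(180,322),(230,290)): print(v,u,loc(P[v,u]))
# scene collar/tip from depth
for n in('scene','side'):
    c=dict(np.load('/tmp/%s11.npz'%n));P=pts(c);ok=(c['z_map']>0)&(np.hypot(P[...,0]-.44,P[...,1]+.359)<.06)
    m=ok&(P[...,2]>.207)&(P[...,2]<.2145); q=(r.inv().apply(P[m]-T)*1000);print(n,'collar',len(q),q.min(0).round(1),q.max(0).round(1),cv2.minEnclosingCircle(q[:,:2].astype(np.float32)))
    m=ok&(P[...,2]>.16)&(P[...,2]<.20); q=(r.inv().apply(P[m]-T)*1000);print('shaft',len(q),np.percentile(q,[2,50,98],axis=0).round(1))
    m=ok&(P[...,2]>.13); print('lowest',P[m][:,2].min())
E
```

```text
t 12.3 p [ 0.4405 -0.3591  0.2276] x [-0.95   0.314  0.003] y [0.314 0.95  0.001] z [-0.002  0.002 -1.   ] f [ 0.11  0.4  -2.46] o 0.182
handle end [ 43.5   0.7 -33.1] [42.7  0.8  2.9]
collar front top [21.9  0.8 16.8] sides [  0.5 -23.3  16.7] [ 0.4 25.4 16.7]
200 322 [ 39.3   0.7 -34.8]
180 322 [ 43.7   0.7 -23.9]
230 290 [  7.7 -15.7  15.6]
scene collar 193 [-26.    0.5  13.2] [22.  26.8 20.7] ((-1.8198460340499878, 7.002503871917725), 24.192575454711914)
shaft 90 [[-14.3  -4.   39.9]
 [ -9.8   8.   51.7]
 [  2.3  14.5  66.2]]
lowest 0.14336462274853745
side collar 106 [-26.6 -15.2  13.5] [25.3 28.5 20.6] ((-0.9187980890274048, 5.853074550628662), 26.735525131225586)
shaft 101 [[-10.1  -1.9  31.5]
 [  5.4   9.8  48.8]
 [ 13.3  16.6  66.3]]
lowest 0.14354243009749756
```

View pics/z12.png

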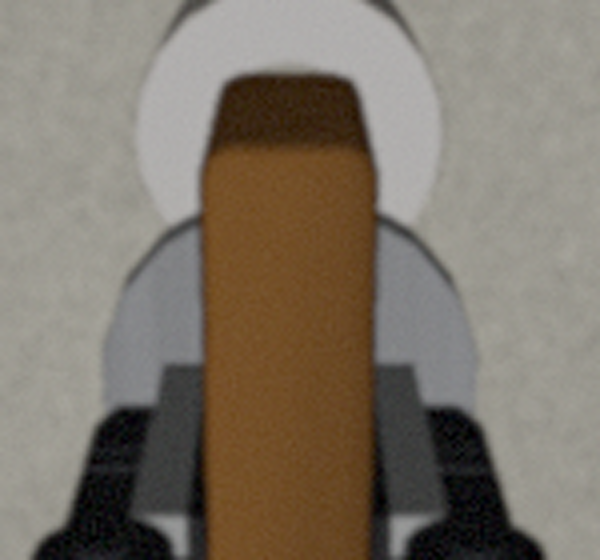

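The key is out of the stand and held straight. It sits about 1.6 mm toward −x of the tool, with the tip 87 mm below the TCP. Carrying it to the mixer.

>>> {"method": "jog_arm", "body": {"plan": [[0.005, -0.003, 0.04, 0, 0, 0, 4], [0.005, -0.006, 0.08, 0, 0, 0, 8], [0.005, -0.009, 0.12, 0, 0, 0, 12], [0.005, -0.012, 0.16, 0, 0, 0, 16], [0.005, -0.015, 0.2, 0, 0, 0, 20]]}}

```text
t: 12.72
tcp_pos: [0.5182, -0.1726, 0.2283]
tcp_rot: [0.33, 0.944, 0.0, -0.001]
ft_force: [0.2, -0.3, -2.1]
opening: 0.178
```

```bash
python3 - <<'E'
from h import *
go(.6034,.0375,.225,29.1)
E
```

```text
t 12.72 p [ 0.5182 -0.1726  0.2283] x [-0.783  0.622  0.002] y [ 0.622  0.783 -0.001] z [-0.002  0.001 -1.   ] f [ 0.16 -0.28 -2.06] o 0.178
shift mm [ 64.1 217.5   3.3] turn [-0.  -0.1 22.4]
```

>>> {"method": "jog_arm", "body": {"plan": [[0.005, 0.012, 0.038, 0, 0, 0, 4], [0.005, 0.023, 0.076, 0, 0, 0, 8], [0.005, 0.034, 0.114, 0, 0, 0, 12], [0.005, 0.045, 0.15, 0, 0, 0, 16], [0.005, 0.055, 0.185, 0, 0, 0, 19]]}}

```text
t: 13.13
tcp_pos: [0.5896, 0.0071, 0.2281]
tcp_rot: [0.481, 0.877, -0.0, -0.001]
ft_force: [0.1, -0.3, -1.5]
opening: 0.18
```

```bash
python3 - <<'E'
from h import *
go(.6034,.0375,.225,29.1)
E
```

```text
t 13.13 p [0.5896 0.0071 0.2281] x [-0.538  0.843  0.001] y [ 0.843  0.538 -0.002] z [-0.002  0.    -1.   ] f [ 0.09 -0.26 -1.46] o 0.18
shift mm [18.2 28.   3.1] turn [-0.1 -0.1  3.5]
```

>>> {"method": "jog_arm", "body": {"plan": [[0.005, 0.01, 0.014, 0, 0, 0, 3.3], [0.005, 0.016, 0.024, 0, 0, 0, 3.3], [0.005, 0.016, 0.024, 0, 0, 0, 3.3], [0.005, 0.016, 0.024, 0, 0, 0, 3.3], [0.005, 0.016, 0.024, 0, 0, 0, 3.3]]}}

```text
t: 13.55
tcp_pos: [0.6008, 0.0285, 0.2286]
tcp_rot: [0.505, 0.863, -0.001, -0.0]
ft_force: [-0.3, -0.2, -2.3]
opening: 0.177
```

```bash
python3 - <<'E'
from h import *
go(.6034,.0375,.225,29.1)
for n in ['scene','side']:
    c=cam(n,n+'13.png'); np.savez('/tmp/%s13.npz'%n,**c)
a=cv2.imread('pics/scene13.png')[100:250,260:430];b=cv2.imread('pics/side13.png')[140:270,235:385]
cv2.imwrite('pics/z13.png',np.hstack([cv2.resize(a,(400,400),interpolation=2),cv2.resize(b,(400,400),interpolation=2)]))
go(.6034,.0375,.225,29.1)
E
```

```text
t 13.55 p [0.6008 0.0285 0.2286] x [-0.49   0.872 -0.001] y [ 0.872  0.49  -0.002] z [-0.001 -0.002 -1.   ] f [-0.25 -0.24 -2.34] o 0.177
shift mm [6.5 6.6 3.6] turn [-0.1  0.   0.2]
t 13.65 p [0.601  0.0287 0.229 ] x [-0.489  0.872 -0.001] y [ 0.872  0.489 -0.001] z [-0.001 -0.001 -1.   ] f [ 0.81 -0.55 -2.36] o 0.177
shift mm [6.5 6.4 4. ] turn [-0.1  0.   0.2]
```

View pics/z13.png

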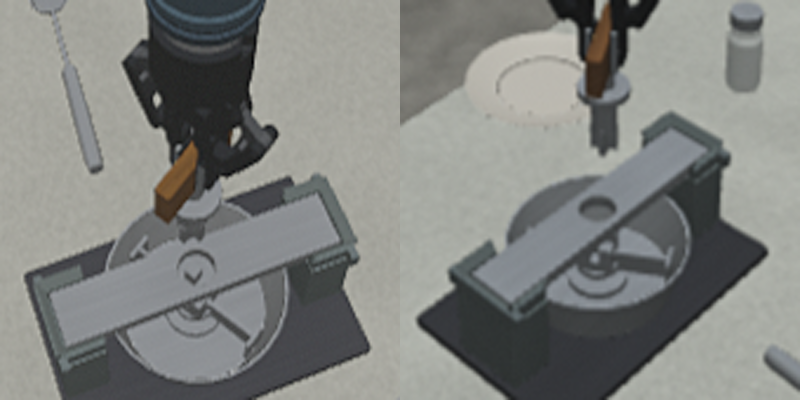

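The key hangs upright just short of the hole. I'll centre it and lower it until the tip is just above the bar.

>>> {"method": "jog_arm", "body": {"plan": [[0.005, 0.0065, 0.0065, 0.01, 0, 0, 0], [0.005, 0.0065, 0.0065, 0.025, 0, 0, 0], [0.005, 0.0065, 0.0065, 0.035, 0, 0, 0], [0.005, 0.0065, 0.0065, 0.035, 0, 0, 0], [0.005, 0.0065, 0.0065, 0.035, 0, 0, 0]]}}

```text
t: 14.07
tcp_pos: [0.6033, 0.0397, 0.1935]
tcp_rot: [0.505, 0.863, -0.001, -0.001]
ft_force: [0.6, 0.9, -1.4]
opening: 0.179
```

```bash
python3 - <<'E'
from h import *
for n in ['scene','side']:
    c=cam(n,n+'14.png'); np.savez('/tmp/%s14.npz'%n,**c)
a=cv2.imread('pics/scene14.png')[140:220,300:390];b=cv2.imread('pics/side14.png')[170:260,265:355]
cv2.imwrite('pics/z14.png',np.hstack([cv2.resize(a,(400,400),interpolation=2),cv2.resize(b,(400,400),interpolation=2)]))
go(.6034,.0375,.19,29.1)
E
```

```text
t 14.17 p [0.6042 0.0399 0.1947] x [-0.491  0.871 -0.   ] y [0.871 0.491 0.001] z [ 0.001  0.    -1.   ] f [-0.14 -0.48 -1.57] o 0.176
shift mm [-1.7 -1.9  4.7] turn [0.  0.  0.3]
```

View pics/z14.png

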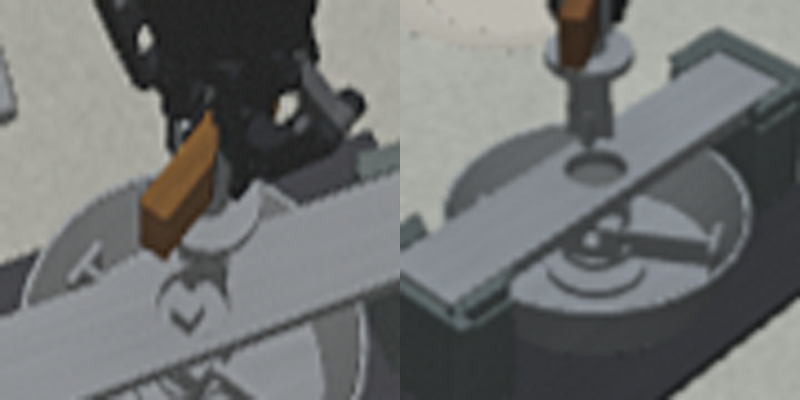

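```bash
python3 - <<'E'
from h import *
c=dict(np.load('/tmp/side14.npz'))
print('tip side',ray(c,307.3,203.3,.108),'hole side',ray(c,309.1,207.8,.092))
f=c['frame'];cv2.imwrite('pics/z15.png',cv2.resize(f[180:230,285:335],(600,600),interpolation=cv2.INTER_CUBIC))
c=dict(np.load('/tmp/scene14.npz'));f=c['frame'];cv2.imwrite('pics/z16.png',cv2.resize(f[165:215,320:370],(600,600),interpolation=cv2.INTER_CUBIC))
E
```

```text
tip side [0.60371834 0.0410654  0.108     ] hole side [0.60156161 0.03674951 0.092     ]
```

View pics/z15.png

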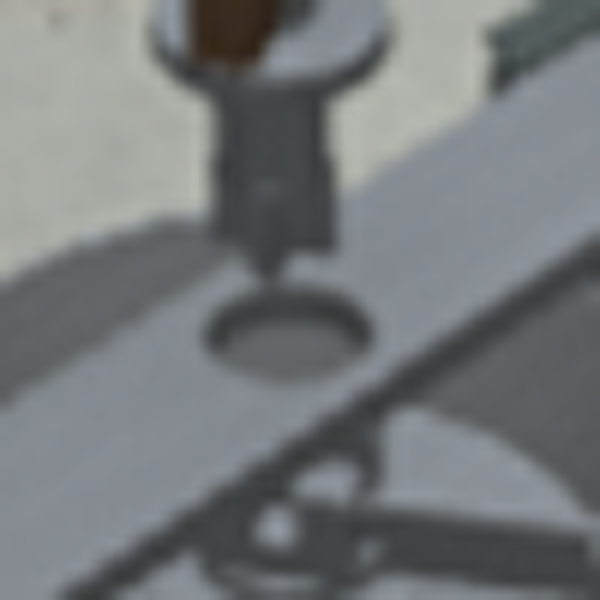

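View pics/z16.png

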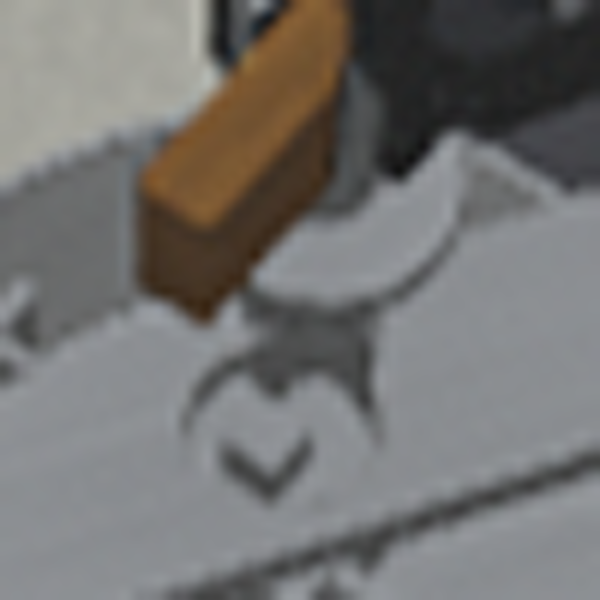

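```bash
python3 - <<'E'
from h import *
a=dict(np.load('/tmp/side14.npz'));b=dict(np.load('/tmp/scene14.npz'))
print('scene tip',ray(b,342.9,197.8,.108))
def pm(c): 
    Rw=rot(c).T; return c['K']@np.c_[Rw,-Rw@np.array(c['eye'])]
X=cv2.triangulatePoints(pm(a),pm(b),np.array([[307.5],[203.3]]),np.array([[342.9],[197.8]]));print('tri tip',(X[:3]/X[3]).ravel())
# collar and shaft by depth
for n,c in(('side',a),('scene',b)):
    P=pts(c);ok=(c['z_map']>0)&(np.hypot(P[...,0]-.605,P[...,1]-.039)<.05)
    m=ok&(abs(P[...,2]-.179)<.003);q=P[m]*1000;print(n,'collar',len(q),cv2.minEnclosingCircle(q[:,:2].astype(np.float32)))
# tub rim ellipse centre from initial images
for n in('scene','side'):
    c=dict(np.load('/tmp/%s0.npz'%n));P=pts(c)
    rr=np.hypot(P[...,0]-.604,P[...,1]-.036);m=(c['z_map']>0)&(abs(P[...,2]-.0605)<.0035)&(rr>.082)&(rr<.1)
    q=P[m][:,:2]*1000;A=np.c_[q,np.ones(len(q))];s=np.linalg.lstsq(A,(q**2).sum(1),rcond=None)[0];print(n,'rim',len(q),s[:2]/2,np.sqrt(s[2]+(s[:2]**2).sum()/4))
    m=(c['z_map']>0)&(abs(P[...,2]-.0605)<.004)&(rr<.035);q=P[m]*1000;print('hub top',len(q),q.mean(0),cv2.minAreaRect(q[:,:2].astype(np.float32)))
E
```

```text
scene tip [0.60766442 0.03348011 0.108     ]
tri tip [0.60654582 0.0355496  0.10369704]
side collar 96 ((604.2898559570312, 40.08731460571289), 25.38478660583496)
scene collar 114 ((613.00146484375, 42.17238235473633), 21.86328887939453)
scene rim 402 [604.4676617   35.78087909] 89.31959645904809
hub top 127 [604.96143522  35.68261587  60.57177671] ((603.5818481445312, 36.54459762573242), (34.88866424560547, 35.78861618041992), 28.95990753173828)
side rim 275 [604.35311359  36.89823525] 89.36389110651474
hub top 88 [604.01205876  37.90990564  60.37398237] ((604.9833374023438, 36.254241943359375), (34.25977325439453, 39.15677261352539), 31.118106842041016)
```

The hub-top patch gives a centre of (0.604, 0.0364) and an angle of about 29°, which agrees with the blades. Now lowering the tip through the hole.

>>> {"method": "jog_arm", "body": {"plan": [[0.005, -0.0014, -0.0017, 0.005, 0, 0, 0.2], [0.005, -0.0014, -0.0017, 0.015, 0, 0, 0.2], [0.005, -0.0014, -0.0017, 0.025, 0, 0, 0.2], [0.005, -0.0014, -0.0017, 0.035, 0, 0, 0.2], [0.005, -0.0014, -0.0017, 0.035, 0, 0, 0.2]]}}

```text
t: 14.58
tcp_pos: [0.6012, 0.0376, 0.1564]
tcp_rot: [0.506, 0.863, -0.001, -0.002]
ft_force: [-0.2, -0.5, -2.2]
opening: 0.175
```

>>> {"method": "jog_arm", "body": {"plan": [[0.005, 0, 0, 0, 0, 0, 0], [0.005, 0, 0, 0, 0, 0, 0]]}}

```text
t: 14.75
tcp_pos: [0.6032, 0.0382, 0.1593]
tcp_rot: [0.506, 0.863, 0.0, -0.0]
ft_force: [-0.0, -0.0, -2.1]
opening: 0.177
```

```bash
python3 - <<'E'
from h import *
go(.6034,.0378,.145,29.1)
for n in ['scene','side']:
    c=cam(n,n+'17.png'); np.savez('/tmp/%s17.npz'%n,**c)
a=cv2.imread('pics/scene17.png')[165:215,320:370];b=cv2.imread('pics/side17.png')[180:230,285:335]
cv2.imwrite('pics/z17.png',np.hstack([cv2.resize(a,(400,400),interpolation=2),cv2.resize(b,(400,400),interpolation=2)]))
E
```

```text
t 14.75 p [0.6032 0.0382 0.1593] x [-0.488  0.873  0.   ] y [0.873 0.488 0.   ] z [-0.  0. -1.] f [-0.02 -0.05 -2.09] o 0.177
shift mm [-0.5  0.  14.3] turn [ 0.  -0.   0.1]
```

View pics/z17.png

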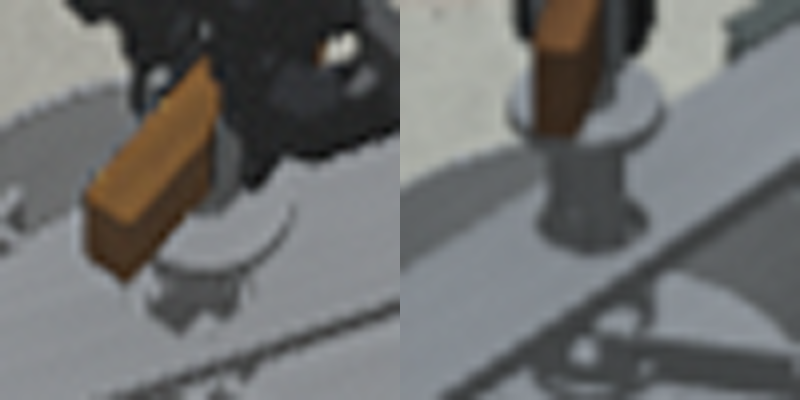

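The key is in the hole. Lowering slowly and watching the force.

>>> {"method": "jog_arm", "body": {"plan": [[0.005, -0.0004, 0, 0.004, 0, 0, 0], [0.005, -0.0004, 0, 0.008, 0, 0, 0], [0.005, -0.0004, 0, 0.012, 0, 0, 0], [0.005, -0.0004, 0, 0.016, 0, 0, 0], [0.005, -0.0004, 0, 0.016, 0, 0, 0]]}}

```text
t: 15.27
tcp_pos: [0.6025, 0.0375, 0.1422]
tcp_rot: [0.506, 0.863, -0.001, -0.001]
ft_force: [-0.6, -0.4, -3.3]
opening: 0.182
```

```bash
python3 - <<'E'
from h import *
go(.6034,.0378,.130,29.1)
E
```

```text
t 15.27 p [0.6025 0.0375 0.1422] x [-0.488  0.873  0.001] y [ 0.873  0.488 -0.002] z [-0.002 -0.    -1.   ] f [-0.58 -0.42 -3.27] o 0.182
shift mm [-0.2  0.9 12.2] turn [-0.1 -0.   0.1]
```

>>> {"method": "jog_arm", "body": {"plan": [[0.005, 0, 0.0005, 0.002, 0, 0, 0], [0.005, 0, 0.0005, 0.004, 0, 0, 0], [0.005, 0, 0.0005, 0.006, 0, 0, 0], [0.005, 0, 0.0005, 0.008, 0, 0, 0], [0.005, 0, 0.0005, 0.008, 0, 0, 0]]}}

```text
t: 15.68
tcp_pos: [0.6037, 0.0377, 0.135]
tcp_rot: [0.506, 0.863, -0.0, 0.0]
ft_force: [0.2, -0.5, -3.1]
opening: 0.179
```

```bash
python3 - <<'E'
from h import *
go(.6034,.0378,.130,29.1)
E
```

```text
t 15.68 p [0.6037 0.0377 0.135 ] x [-0.488  0.873 -0.   ] y [ 0.873  0.488 -0.   ] z [-0. -0. -1.] f [ 0.25 -0.54 -3.11] o 0.179
shift mm [ 0.3 -0.2  5. ] turn [-0.   0.   0.1]
```

>>> {"method": "jog_arm", "body": {"plan": [[0.005, 0, 0, 0.002, 0, 0, 0], [0.005, 0, 0, 0.004, 0, 0, 0], [0.005, 0, 0, 0.006, 0, 0, 0], [0.005, 0, 0, 0.006, 0, 0, 0]]}}

```text
t: 16.02
tcp_pos: [0.6036, 0.0376, 0.1289]
tcp_rot: [0.506, 0.863, -0.0, -0.0]
ft_force: [0.1, -0.7, -3.0]
opening: 0.174
```

```bash
python3 - <<'E'
from h import *
go(.6034,.0378,.130,29.1)
E
```

```text
t 16.02 p [0.6036 0.0376 0.1289] x [-0.488  0.873 -0.   ] y [ 0.873  0.488 -0.   ] z [-0. -0. -1.] f [ 0.1  -0.73 -3.01] o 0.174
shift mm [ 0.2 -0.1 -1.1] turn [-0.   0.   0.1]
```

Ribs are about 8 mm into the slots with no contact. Continuing to the slot floor.

>>> {"method": "jog_arm", "body": {"plan": [[0.005, 0, 0, 0.002, 0, 0, 0], [0.005, 0, 0, 0.004, 0, 0, 0], [0.005, 0, 0, 0.006, 0, 0, 0], [0.005, 0, 0, 0.008, 0, 0, 0], [0.005, 0, 0, 0.008, 0, 0, 0]]}}

```text
t: 16.43
tcp_pos: [0.6039, 0.0378, 0.1215]
tcp_rot: [0.506, 0.863, -0.0, 0.0]
ft_force: [-0.2, -1.9, 4.6]
opening: 0.176
```

```bash
python3 - <<'E'
from h import *
go(.6034,.0378,.1167,29.1)
E
```

```text
t 16.43 p [0.6039 0.0378 0.1215] x [-0.488  0.873 -0.   ] y [0.873 0.488 0.   ] z [ 0. -0. -1.] f [-0.16 -1.88  4.57] o 0.176
shift mm [ 0.2 -0.4  4.8] turn [0.  0.  0.1]
```

Contact on the slot floor is about 7 N, as expected for the spring. Pressing home.

>>> {"method": "jog_arm", "body": {"plan": [[0.005, 0, 0, 0.001, 0, 0, 0], [0.005, 0, 0, 0.002, 0, 0, 0], [0.005, 0, 0, 0.003, 0, 0, 0], [0.005, 0, 0, 0.004, 0, 0, 0], [0.005, 0, 0, 0.004, 0, 0, 0]]}}

```text
t: 16.85
tcp_pos: [0.6039, 0.0378, 0.1177]
tcp_rot: [0.506, 0.863, 0.0, 0.0]
ft_force: [-0.9, -1.3, 7.3]
opening: 0.175
```

>>> {"method": "jog_arm", "body": {"plan": [[0.005, 0, 0, 0.001, 0, 0, 0], [0.005, 0, 0, 0.002, 0, 0, 0], [0.005, 0, 0, 0.002, 0, 0, 0]]}}

```text
t: 17.1
tcp_pos: [0.604, 0.0378, 0.1167]
tcp_rot: [0.506, 0.863, -0.0, 0.0]
ft_force: [-3.0, -1.6, 13.9]
opening: 0.177
```

```bash
python3 - <<'E'
from h import *
go(.6034,.0378,.1167,29.1)
for n in ['scene','side']:
    c=cam(n,n+'20.png'); np.savez('/tmp/%s20.npz'%n,**c)
a=cv2.imread('pics/scene20.png')[150:220,310:380];b=cv2.imread('pics/side20.png')[175:245,275:345]
cv2.imwrite('pics/z20.png',np.hstack([cv2.resize(a,(400,400),interpolation=2),cv2.resize(b,(400,400),interpolation=2)]))
st()
E
```

```text
t 17.1 p [0.604  0.0378 0.1167] x [-0.488  0.873 -0.001] y [0.873 0.488 0.   ] z [ 0.001 -0.001 -1.   ] f [-3.02 -1.64 13.86] o 0.177
shift mm [ 0.3 -0.6 -0. ] turn [0.  0.1 0.1]
t 17.2 p [0.604  0.0379 0.1167] x [-0.488  0.873 -0.001] y [0.873 0.488 0.   ] z [ 0.001 -0.001 -1.   ] f [-3.9  -2.12 13.56] o 0.176
```

View pics/z20.png

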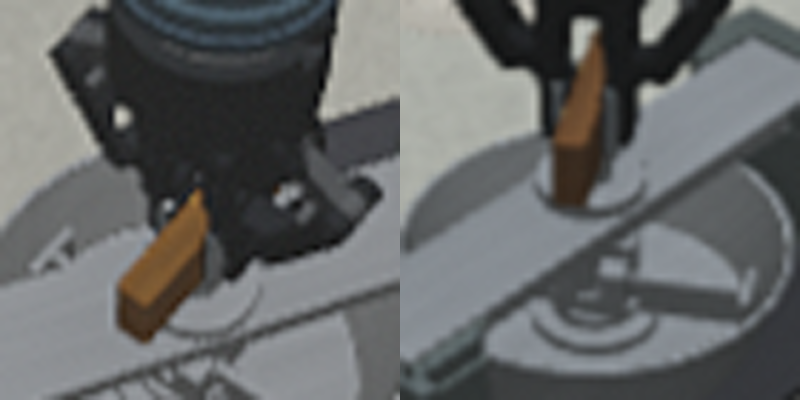

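The collar appears down on the bar: the TCP is at exactly the predicted height and the force stepped up. A final check of the bar pose and the collar gap before handing in.

```bash
python3 - <<'E'
from h import *
for n in('scene','side'):
    c=dict(np.load('/tmp/%s20.npz'%n));P=pts(c);ok=c['z_map']>0
    r=np.hypot(P[...,0]-.6045,P[...,1]-.036)
    d=np.array([-np.sin(np.radians(-2.4)),np.cos(np.radians(-2.4))])
    q=P[...,:2]-[.604,.036]; along=q@d; ac=q@np.array([d[1],-d[0]])
    m=ok&(abs(along)>.04)&(abs(along)<.13)&(abs(ac)<.018)&(P[...,2]>.08)&(P[...,2]<.1);p=P[m]
    print(n,'bar z',np.median(p[:,2]),'plane',np.linalg.lstsq(np.c_[q[m],np.ones(m.sum())],p[:,2],rcond=None)[0])
    m=ok&(r<.024)&(P[...,2]>.0965)&(P[...,2]<.107);print('collar top',np.median(P[m][:,2]),m.sum())
    m=ok&(r<.06)&(P[...,2]>.14)&(P[...,2]<.156);print('handle top',np.percentile(P[m][:,2],[10,50,90]),m.sum())
    for k in('jar','shaker'):
        x0={'jar':(.696,.335),'shaker':(.69,-.333)}[k];m=ok&(np.hypot(P[...,0]-x0[0],P[...,1]-x0[1])<.06)&(P[...,2]>.08)&(P[...,2]<.112);print(k,P[m].mean(0).round(3))
st()
E
```

```text
scene bar z 0.0929531059916382 plane [ 2.92882064e-03 -6.74260421e-05  9.29572319e-02]
collar top 0.10098138989329247 94
handle top [0.14327488 0.15001916 0.15290836] 218
jar [0.7   0.33  0.099]
shaker [ 0.692 -0.335  0.09 ]
side bar z 0.09312516850719299 plane [0.0035151  0.00069105 0.09310598]
collar top 0.10083931404712243 71
handle top [0.1437201  0.15044795 0.15354025] 192
jar [0.692 0.339 0.098]
shaker [ 0.688 -0.332  0.089]
t 17.2 p [0.604  0.0379 0.1167] x [-0.488  0.873 -0.001] y [0.873 0.488 0.   ] z [ 0.001 -0.001 -1.   ] f [-3.9  -2.12 13.56] o 0.176
```

The collar top is 8 mm above the bar top, which equals the collar's thickness, so it's seated. The bar is level, and the jar and shaker haven't moved. Handing in.

```bash
python3 -c "
from h import *
print(ctrl.close_job()); st()"
```

```text
the job is handed in; nothing more can be done
None
the job is handed in; nothing more can be done
```

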